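# Clear the kindling cutter with brush and pan

### The job

With the hand brush, sweep all four wood scraps off the bed of the kindling cutter into the steel pan at its side, and stand the brush back in its holder. Then tip the scraps from the pan into the kindling crate and set the empty pan down again where it stood, by the cutter. Do not touch the scraps with the gripper, and leave the raised blade lever and all the other things where they are.

Things in the scene. Friction and masses are not known exactly. Their poses are not given: they have to be found in the camera images.
- cutter: lever kindling cutter, fixed; origin under the bed at table height. Spruce sole and dark iron bed, x -105 to 155, y -130 to 130 mm, top flat at z = 40 mm. Iron fence behind the working bed: face at x = 95, top at z = 70 mm; open in front (-x) and at both y ends. Behind the fence two cheeks (x 107 to 153, y within 38 mm) rise to z = 190 mm and carry the lever. The pan stands at the -y end
- bed_edge (a point): middle of the bed's top edge at its -y end, where scraps drop 36 mm into the pan
- lever (a joint): parked blade lever, stiff; 0 = level over the bed to -x, larger = raised (parked 1.05 to 1.25 rad). Hinge axis along the cutter's y through its x 125, z 165 mm. In the cutter's plane y = 0, 32 mm thick, 320 mm long; from 40 to 140 mm out of the hinge a blade hangs 76 mm below its line. It leans out over the bed: an upright gripper reaching in would meet it, one leaning back to -x passes
- lever_tip (a point): outer end of the lever's wooden handle, 320 mm from the hinge
- pan: sheet-steel scrap pan, loose, 0.45 kg: floor 150 (x) by 200 (y) mm, 4 mm thick, origin under its middle; mouth open at +x, to the bed; side walls 34 mm (beads 37), back wall 45 mm high. On the back wall a flat wooden grip, 90 mm wide (y), 18 mm thick, leans out to -x by 30 degrees from the pan's z; top 126 mm behind the origin, 112 mm high. Wood slides off it at tilts of 26 to 36 degrees
- pan_grip (a point): middle of the pan's wooden grip, where to take it: pan frame (-113.0, 0, 90.6) mm, 25 mm below the grip's top along its slope. The grip's slope runs along (-0.5, 0, 0.866) of the pan, pinch across it, along (0.866, 0, 0.5)
- pan_lip (a point): middle of the pan's mouth edge: pan frame (75, 0, 4) mm
- holder: wooden brush holder, fixed: open tray 190 (x) by 85 (y) by 30 mm, floor and walls 8 mm, so 174 by 69 mm inside; a backboard 12 mm thick and 110 mm high at its +x end. Origin under the middle of the tray
- brush: hand brush, loose, 0.19 kg, standing on its bristles in the holder. Origin in the middle of the bristle ends; head 150 (x) by 45 (y) mm, stiff bristles up to z = 35 mm, block to z = 55 mm. Handle 110 mm long, 26 mm wide (y), 28 mm deep, starts at (-45, 0, 50) mm and leans by 28 degrees from the brush's z to its -x, along (-0.469, 0, 0.883)
- brush_grip (a point): point on the brush handle's axis, 85 mm up the handle, where to take it: brush frame (-84.9, 0, 125.1) mm; 25 mm of handle lies beyond it
- scrap_billet: square birch offcut on the bed, 70 by 30 by 28 mm, 30 g, origin at its middle, x along its length
- scrap_bark: flat slab of bark on the bed, 80 by 40 by 18 mm, 26 g, origin at its middle (9 mm up), x along its length
- scrap_split: split-wood offcut with a narrower bark top, on the bed, 62 by 42 by 30 mm, 30 g, origin 16 mm above its underside, x along its length
- scrap_branch: six-sided branch stub on the bed, 60 mm long, 36 mm across flats, 32 g, origin at its middle, x along its length
- crate: slatted spruce kindling crate, fixed: open on top, 270 (x) by 230 (y) by 90 mm high, walls and floor 8 mm, 16 mm square posts inside the corners. Origin under its middle. Crate and brush holder stand one to each side of the cutter, in either arrangement. Fixed stock (crock, log, jars, firewood, pail; up to 280 mm high) stands beyond x = 0.76 m and beyond 0.54 m to either side
- bucket_lid: red plastic bucket lid lying flat, 160 mm across, 18 mm high; bystander, origin under its middle
- mug: white mug, 76 mm across, 80 mm high, small handle; bystander, origin under its middle
- dispenser: white plastic push dispenser, 72 mm across, 181 mm high, its spout reaching 57 mm to its -x; bystander, origin under its middle
- ladle: stainless steel ladle: bowl 88 mm across and 42 mm high (origin under the bowl), handle 235 mm along its x; bystander
- kuksa: carved wooden cup, 92 mm across, 55 mm high, flat handle along its -x to 95 mm from the origin; bystander, origin under its middle
There are look-alikes about, which are no part of the job. Leave any red or turquoise look-alike of the scrap_billet alone.

How it is judged:
By the outcome, as a careful person would: the job done as asked, in the order asked, and still so for the second after the job is handed in, with the robot touching nothing.
It also fails if it takes over 72 s, if anything falls off the work surface, if the arm or the gripper's body presses on something with over 40 N, if the wrist force passes 120 N, or if a joint passes its speed limit or range.

### The arm

A 6-joint arm with a two-finger parallel gripper is mounted at the origin on the work surface. World frame = base frame: x ahead of the robot, y to its left, z up, the work surface at z = 0. Lengths are in m, angles in rad, forces in N, time in s.
With the tool pointing down it reaches from about 0.275 to 0.775 m from the base axis. Payload 14.6 kg.
Tool frame: the origin (TCP) lies between the finger pads; the fingertips stand 8 mm ahead of it and the grasp point (between the pads) lies 11 mm behind it; z points along the fingers, y is the line along which they close (so a half turn about z gives the same grasp; the last joint's range is limited). The gripper opens to 85 mm and grips with 20 to 120 N. Pads are 22 mm wide; open, the fingers measure 114 mm over their backs; the gripper's body (76 mm by 85 mm) begins 54 mm behind the grasp point. The pads swing forward as they close: fully open they stand 13 mm farther back than shut.
Start: joints at [-1.282, 0.263, -0.048, 1.259, 0, 1.415], TCP at [0.225, -0.474, 0.214] pointing down, gripper open.
Joint ranges: [-2.65, 2.65], [-0.89, 1.7], [-1.18, 1.37], [-2.13, 2.11], [-1.35, 1.29], [-3.14, 3.14]. Speed limits (rad/s): [1.89, 1.89, 2.57, 2.79, 3.14, 3.14].

### API

Orientations are given as a rotation vector (axis times angle).
In Python, from rig import manip gives the robot as it stands.
- The arm moves only by the tool apply_moves, never from a script. Its argument "steps" is a list of rows, each an object of numbers: "dx", "dy", "dz": the shift along the tool's x, y, z scaled (see below); "ax", "ay", "az": the turn, a rotation vector about the tool's x, y, z scaled (see below). A call has 1 to 8 rows; each row shifts and turns the commanded pose from where the row before left it, along the tool's axes as they then stand; what a row does not reach is not made up. The controller multiplies each number of a shift by 0.04 m and each number of a turn by 2 rad. A row lasts 1/8 s, in which the tool goes at most 62.5 mm and 10.7 degrees, less where a joint would pass 70% of its speed; a pose out of reach is approached as far as the arm can. A call with a number of a shift or a turn outside -1 to 1 is refused whole. A call with a gripper value outside its range is refused whole. "claw" is the opening, from 0 (shut) to 1 (fully open), set as the call begins (left out, the last holds). The fingers move at their own pace and stop on an object; the grip force is fixed at half the most. Time passes only in rows, so rows that do not move let the fingers close. It gives the time, the measured TCP pose, the force, the opening and the grip force at its end, in the units of the state.
- manip.get_obs(): the state, without advancing time (a new reading comes with each control period).
- manip.read_camera(name): name is "side" or "top"; returns a dict with "color" (480x640x3 uint8, red, green, blue), "vfov" (degrees; the focal length in pixels is half the picture's height over the tangent of half this angle, whatever the lens; pixels are square), "cx", "cy" (the principal point, pixels), "world_from_camera" (4x4, takes a point from camera to world coordinates). Camera axes: x right, y down, z forward; pixel columns grow to the right and rows downward; lengths in m; the calibration is good to about 2 mm. A picture is of the moment at which its call begins. There is no depth.
- manip.sign_off(): hands the job in; it is judged then, once.
Trained networks look in the newest picture that a camera, given by its name, has taken for a name from the list of things; names that differ only in an ending like _2 or _b are one class to them, and where a whole thing is asked for, a point or a joint stands for the part that bears it (a point fixed in the world has none). Each returns a list of dicts, best first, with "confidence" (0 to 1); they miss things now and then, are a little off and sometimes report something else, mostly with a low value. They report only what shows in the picture. A call takes as long as a camera call. They do not tell look-alikes from the thing itself.
- manip.masks_of(camera, target): "mask" (480x640 bool, what is visible of it) and "at" ([row, column] in pixels, amid what is visible of it).
The state is a dict: "time_s": time; "joint_positions": joint angles; "qvel": joint speeds; "joint_efforts": joint torques, N m; "position": TCP position; "eef_rot": TCP orientation; "contact_force": force on the tool from outside, world axes, zero at the start; "torque": the same for the moment, N m; "gripper_width": opening from 0.0 (shut) to 1.0 (fully open); "grip_force": force on a finger pad.
Only numpy, scipy, OpenCV 4.12 (cv2) and the standard library are available. Lean on these libraries where they do the work, as an engineer would, in place of code of your own. Each camera call takes 0.05 s, during which the arm holds its last target. There are 200 camera calls.

## Working session

There is one attempt and no reset: what is moved stays moved. The work goes in short steps, Python scripts to look and compute and a tool call to move; the robot and the scene stay as the last step left them, time stands still between calls to the robot, and variables do not carry over. Pictures are saved under pics/ and viewed, at most 10 in all, crops included, and the job is handed in when it is done.

Besides the shell and the picture viewer there is one more tool, called after "Request:" as name(argument=value, ...), one argument or row to a line, values as JSON. apply_moves: Moves the arm, as the interface text tells. Its arguments: {"type":"object","properties":{"steps":{"type":"array","items":{"type":"object","properties":{"dx":{"type":"number"},"dy":{"type":"number"},"dz":{"type":"number"},"ax":{"type":"number"},"ay":{"type":"number"},"az":{"type":"number"}}}},"claw":{"type":"number"}},"required":["steps"]}

```bash
mkdir -p pics; ls; cat > h.py <<'E'
import numpy as np,cv2
from rig import manip
from scipy.spatial.transform import Rotation as R
def cam(n):
    c=manip.read_camera(n); f=240/np.tan(np.radians(c['vfov'])/2); T=np.array(c['world_from_camera'])
    return c,f,T
def ray(c,f,T,px,z):
    d=T[:3,:3]@np.array([(px[0]-c['cx'])/f,(px[1]-c['cy'])/f,1]); o=T[:3,3]
    return o+d*(z-o[2])/d[2]
def proj(c,f,T,P):
    p=(np.asarray(P)-T[:3,3])@T[:3,:3]; return p[...,:2]/p[...,2:]*f+[c['cx'],c['cy']]
E
python3 - <<'E'
from h import *
for n in('top','side'):
    c,f,T=cam(n); cv2.imwrite(f'pics/{n}0.png',c['color'][:,:,::-1]); print(n,f,c['cx'],c['cy'],T.round(3).tolist())
    for t in ['cutter','pan','holder','brush','scrap_billet','scrap_bark','scrap_split','scrap_branch','crate','lever']:
        for m in manip.masks_of(n,t)[:3]:
            print(t,round(m['confidence'],2),np.round(m['at']),m['mask'].sum())
o=manip.get_obs();print(o)
E
```

```text
pics
top 579.1256206180256 321.9794761052873 247.7535722584879 [[0.009, -0.998, 0.058, 0.413], [-1.0, -0.009, 0.002, 0.004], [-0.002, -0.058, -0.998, 1.492], [0.0, 0.0, 0.0, 1.0]]
cutter 0.75 [186. 287.] 9659
pan 0.58 [211. 377.] 5808
holder 0.67 [221. 496.] 1596
brush 0.7 [239. 509.] 1514
scrap_billet 0.87 [181. 454.] 340
scrap_billet 0.62 [328. 443.] 311
scrap_billet 0.6 [187. 318.] 392
scrap_bark 0.87 [217. 309.] 440
scrap_split 0.57 [172. 264.] 104
scrap_branch 0.65 [211. 264.] 404
scrap_branch 0.48 [240. 508.] 1626
crate 0.61 [231. 144.] 11336
lever 0.88 [162. 283.] 857
lever 0.61 [144. 208.] 1130
lever 0.6 [236. 510.] 1648
side 512.3381940443072 319.0367948245767 238.32014270807073 [[-0.914, -0.295, 0.279, 0.184], [-0.406, 0.635, -0.657, 0.78], [0.016, -0.714, -0.7, 0.949], [0.0, 0.0, 0.0, 1.0]]
cutter 0.61 [262. 245.] 12014
cutter 0.26 [157. 380.] 1278
holder 0.59 [168. 356.] 1166
brush 0.8 [154. 381.] 1400
scrap_billet 0.9 [406. 401.] 637
scrap_billet 0.59 [246. 266.] 463
scrap_billet 0.45 [178. 313.] 186
scrap_bark 0.64 [264. 289.] 457
scrap_bark 0.53 [263. 244.] 12139
scrap_split 0.64 [276. 238.] 484
scrap_branch 0.93 [290. 265.] 462
crate 0.87 [422. 201.] 19551
lever 0.78 [190. 242.] 2390
lever 0.7 [264. 290.] 467
{'time_s': 1.1, 'joint_positions': array([-1.28229693e+00,  2.63110180e-01, -4.83231016e-02,  1.25938845e+00,
       -8.86152948e-06,  1.41551473e+00]), 'qvel': array([ 0.0007166 ,  0.00088845,  0.00122434,  0.00013531,  0.00031448,
       -0.00061397]), 'joint_efforts': array([-4.59976363e-03, -6.37437057e+01,  3.84769070e+01,  1.10377201e-03,
       -2.43215736e-04,  2.01081349e-05]), 'position': array([ 0.22541317, -0.47414175,  0.21446451]), 'eef_rot': array([-3.06454652e+00, -6.91377929e-01,  1.65447523e-05]), 'contact_force': array([0.53147107, 0.22421187, 0.0761162 ]), 'torque': array([-0.01430979,  0.02293511, -0.01111596]), 'grip_force': 0.0, 'gripper_width': 0.999961216573394}
```

```bash
ls pics
```

```text
side0.png
top0.png
```

View pics/top0.png

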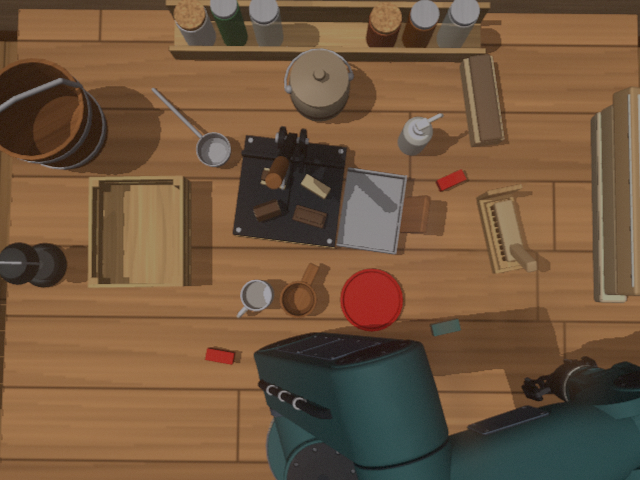

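View pics/side0.png

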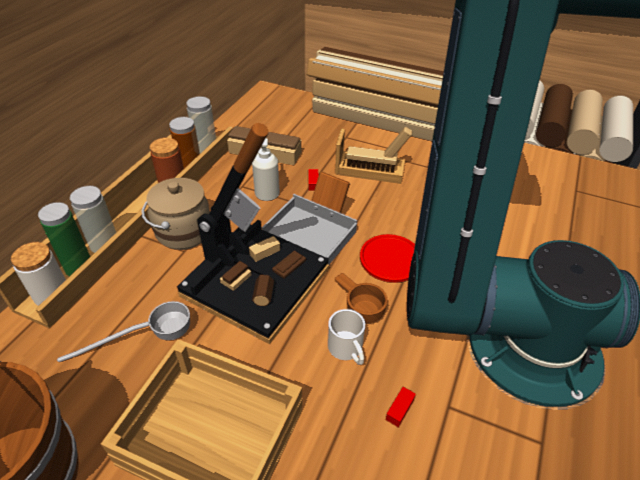

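Top view: the cutter is at about (290,190) and the pan is to its right, with its grip at (415,214). The crate is on the left at (140,232), the holder and brush on the right at (503,232). Scraps are at (316,187), (309,217), (267,211) and (272,180). The side view shows the lever raised. I'll zoom in to pick corners.

```bash
python3 - <<'E'
import cv2,numpy as np
a=cv2.imread('pics/top0.png')
cv2.imwrite('pics/z1.png',cv2.resize(a[125:265,225:435],None,fx=3.8,fy=3.8,interpolation=cv2.INTER_CUBIC))
x=a[170:295,80:200];y=a[170:295,460:560]
cv2.imwrite('pics/z2.png',cv2.resize(np.hstack([x,y]),None,fx=3.6,fy=3.6,interpolation=cv2.INTER_CUBIC))
E
```

```text
(no output)
```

View pics/z1.png

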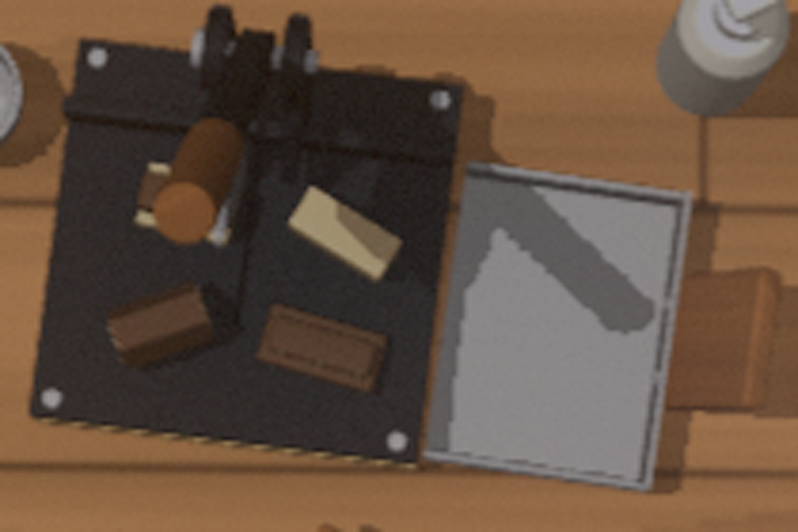

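View pics/z2.png

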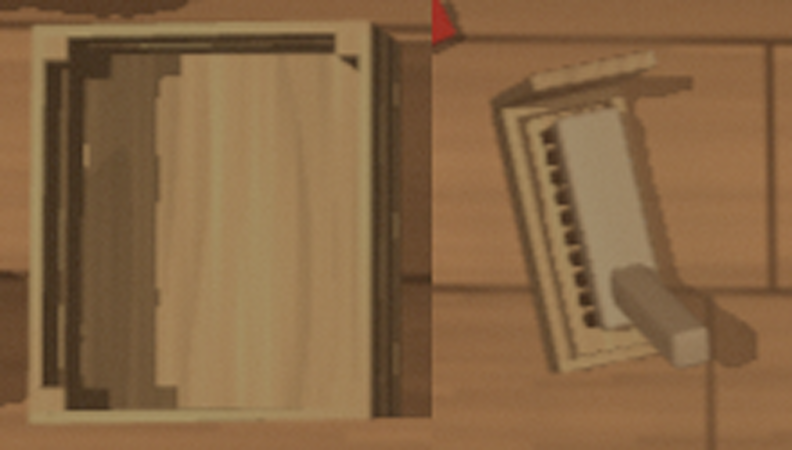

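Zoom pictures: the bed corners are at (80,40), (462,86), (418,466) and (32,416). The pan rim corners are at (468,165), (692,192), (652,490) and (425,457). In the second picture, the crate rim spans (32,27) to (370,418), the holder's left edge runs (497,105) to (557,372), and the brush block spans (557,115) to (598,328). Next I'll fit the poses.

```bash
cat > fit.py <<'E'
from h import *
from scipy.optimize import least_squares
import json
c,f,T=cam('top')
z1=lambda u,v:(225+u/3.8,125+v/3.8)
z2=lambda u,v:(80+u/3.6,170+v/3.6)
z3=lambda u,v:(460+(u-432)/3.6,170+v/3.6)
def tf(p,L): 
    L=np.asarray(L,float)/1000; return np.c_[p[0]+np.cos(p[2])*L[:,0]-np.sin(p[2])*L[:,1],p[1]+np.sin(p[2])*L[:,0]+np.cos(p[2])*L[:,1],L[:,2]]
def fit(n,L,px,g):
    r=least_squares(lambda p:(proj(c,f,T,tf(p,L))-px).ravel(),g)
    print(n,r.x.round(4),'deg',np.degrees(r.x[2]).round(1),'res',np.abs(r.fun).round(1).max()); return r.x
P={}
P['cutter']=fit('cutter',[(155,130,40),(155,-130,40),(-105,-130,40),(-105,130,40)],np.array([z1(80,40),z1(462,86),z1(418,466),z1(32,416)]),[.5,0,0])
P['pan']=fit('pan',[(75,-100,37),(-75,-100,41),(-75,100,41),(75,100,37)],np.array([z1(468,165),z1(692,192),z1(652,490),z1(425,457)]),[.5,-.15,1.5])
P['crate']=fit('crate',[(135,115,90),(135,-115,90),(-135,-115,90),(-135,115,90)],np.array([z2(32,25),z2(370,25),z2(370,418),z2(32,420)]),[.5,.4,0])
P['holder']=fit('holder',[(-95,42.5,30),(95,42.5,30),(-95,-42.5,30)],np.array([z3(557,372),z3(497,105),z3(675,345)]),[.5,-.4,0])
P['brush']=fit('brush',[(75,22.5,55),(75,-22.5,55),(-75,22.5,55)],np.array([z3(557,115),z3(620,107),z3(597,328)]),[.5,-.4,0])
json.dump({k:list(v) for k,v in P.items()},open('P.json','w'))
b=P['brush'];print('handle tip px pred',proj(c,f,T,tf(b,[(-96.6,0,147)])),'seen',z3(690,348))
cu=P['cutter'];Rc=R.from_euler('z',cu[2]).as_matrix()
for n,z,pts in [('billet',68,[(312,187),(400,238),(382,278),(290,222)]),('bark',58,[(275,305),(386,350),(370,390),(258,352)]),('branch',70,[(107,318),(185,285),(212,325),(130,365)]),('split',62,[(150,165),(225,240),(137,222)])]:
    W=np.array([ray(c,f,T,z1(*p),z/1000) for p in pts]); print(n,((W-[cu[0],cu[1],0])@Rc*1000).round()[:, :2].tolist())
for n,L in [('grip',[(-113,0,90.6)]),('lip',[(75,0,4)])]: print(n,tf(P['pan'],L).round(3))
print('bgrip',tf(b,[(-84.9,0,125.1)]).round(3)); pc=(P['pan'][:2]-cu[:2])@Rc[:2,:2]; print('pan in cutter',pc)
s,fs,Ts=cam('side')
for n,L in [('cutter',[(155,130,40),(155,-130,40),(-105,-130,40),(-105,130,40)]),('pan',[(-126,0,112)]),('brush',[(-96.6,0,147),(75,22.5,55)]),('crate',[(-135,115,90),(135,-115,90)])]: print(n,proj(s,fs,Ts,tf(P[n],L)).round(0).tolist())
for th in(1.05,1.15,1.25): print(th,proj(c,f,T,tf(cu,[(125-320*np.cos(th),0,165+320*np.sin(th))])).round(1),proj(s,fs,Ts,tf(cu,[(125-320*np.cos(th),0,165+320*np.sin(th))])).round(1))
E
python3 fit.py
```

```text
cutter [ 0.6149  0.0913 -0.1122] deg -6.4 res 1.3
pan [ 0.5919 -0.1185  1.4385] deg 82.4 res 0.7
crate [0.5299 0.4597 0.0211] deg 1.2 res 1.2
holder [ 0.54   -0.45    0.2151] deg 12.3 res 0.5
brush [ 0.544  -0.458   0.1761] deg 10.1 res 0.5
handle tip px pred [[529.48497294 267.63337757]] seen (531.6666666666666, 266.66666666666663)
billet [[68.0, -38.0], [41.0, -99.0], [14.0, -91.0], [43.0, -27.0]]
bark [[-11.0, -23.0], [-32.0, -99.0], [-59.0, -92.0], [-43.0, -16.0]]
branch [[-34.0, 83.0], [-7.0, 36.0], [-30.0, 15.0], [-63.0, 65.0]]
split [[70.0, 69.0], [27.0, 14.0], [32.0, 73.0]]
grip [[ 0.577 -0.231  0.091]]
lip [[ 0.602 -0.044  0.004]]
bgrip [[ 0.46  -0.473  0.125]]
pan in cutter [ 0.00070168 -0.21110541]
cutter [[177.0, 284.0], [244.0, 220.0], [330.0, 257.0], [270.0, 333.0]]
pan [[336.0, 176.0]]
brush [[408.0, 132.0], [346.0, 154.0]]
crate [[242.0, 509.0], [178.0, 337.0]]
1.05 [[273.8 188.7]] [[267.1 132.1]]
1.15 [[275.1 171.9]] [[253.5 120.4]]
1.25 [[276.7 154.2]] [[239.4 110.1]]
```

```bash
cat > plan.py <<'E'
from h import *
import json
from scipy.spatial.transform import Slerp
P=json.load(open('P.json'))
def frame(n,z=0,yaw=0,dx=(0,0,0)):
    p=P[n]; r=R.from_euler('z',p[2]); return np.array([p[0],p[1],z])+r.apply(dx), r*R.from_euler('z',yaw)
def tool(y,z):  # rotation from tool y,z axes
    y=np.array(y)/np.linalg.norm(y); z=np.array(z)/np.linalg.norm(z); return R.from_matrix(np.c_[np.cross(y,z),y,z])
BT=tool((0,1,0),(.469,0,-.883)); PT=tool((.866,0,.5),(.5,0,-.866))
def brush_pose(o,r): # brush frame (o,r) -> TCP
    return o+r.apply(np.array([-84.9,0,125.1])/1000+.011*np.array([.469,0,-.883])), r*BT
def pan_pose(o,r): return o+r.apply(np.array([-113,0,90.6])/1000+.011*np.array([.5,0,-.866])), r*PT
def cur():
    o=manip.get_obs(); return np.array(o['position']),R.from_rotvec(o['eef_rot'])
def rows(start,wps,speed=.038,ang=.18,nd=3):
    """wps: list of (pos,rot[,speed]); prints calls of <=8 rows"""
    p,r=start; out=[]
    for w in wps:
        t,q=w[0],w[1]; s=w[2] if len(w)>2 else speed
        p0,r0=p,r; a=(r0.inv()*q).magnitude(); n=max(1,int(np.ceil(max(np.linalg.norm(t-p0)/s,a/ang))))
        sl=Slerp([0,1],R.concatenate([r0,q]))
        for i in range(1,n+1):
            k=i/n; d=np.round(r.inv().apply(p0+(t-p0)*k-p)/.04,nd); v=np.round((r.inv()*sl(k)).as_rotvec()/2,nd)
            row={k:float(x) for k,x in zip(['dx','dy','dz','ax','ay','az'],[*d,*v]) if abs(x)>1e-9}
            out.append(row); p=p+r.apply(d*.04); r=r*R.from_rotvec(v*2)
    for i in range(0,len(out),8): print(json.dumps(out[i:i+8]).replace('"',"'"))
    print('end',p.round(4),r.as_rotvec().round(3),len(out)); return p,r
E
sed -i "s/P\['brush'\]=fit.*/P['brush']=fit('brush',[(75,22.5,63),(75,-22.5,63),(-75,22.5,63),(-96.6,0,155)],np.array([z3(557,115),z3(620,107),z3(597,328),z3(690,348)]),[.5,-.4,0])/" fit.py
python3 fit.py | grep brush
python3 - <<'E'
from plan import *
o,r=frame('brush',.008); g,q=brush_pose(o,r); tz=q.apply([0,0,1]); print(g,tz)
s=cur(); pre=g-.085*tz
via=np.array([.33,-.48,.27])
rows(s,[(via,R.concatenate([s[1],q]).mean() if 0 else Slerp([0,1],R.concatenate([s[1],q]))(.7)),(pre,q),(g,q)])
E
```

```text
brush [ 0.544  -0.4567  0.1947] deg 11.2 res 1.1
brush [[408.0, 132.0], [346.0, 155.0]]
[ 0.46580537 -0.47208494  0.123387  ] [ 0.46022341  0.09073271 -0.88315457]
[{'dx': 0.192, 'dy': 0.105, 'dz': -0.116, 'ax': -0.02, 'ay': -0.003, 'az': -0.082}, {'dx': 0.171, 'dy': 0.138, 'dz': -0.112, 'ax': -0.021, 'ay': -0.002, 'az': -0.082}, {'dx': 0.145, 'dy': 0.17, 'dz': -0.106, 'ax': -0.02, 'ay': -0.003, 'az': -0.082}, {'dx': 0.114, 'dy': 0.194, 'dz': -0.099, 'ax': -0.021, 'ay': -0.002, 'az': -0.082}, {'dx': 0.081, 'dy': 0.215, 'dz': -0.091, 'ax': -0.02, 'ay': -0.003, 'az': -0.082}, {'dx': 0.043, 'dy': 0.229, 'dz': -0.083, 'ax': -0.021, 'ay': -0.002, 'az': -0.082}, {'dx': 0.005, 'dy': 0.236, 'dz': -0.073, 'ax': -0.02, 'ay': -0.003, 'az': -0.082}, {'dx': -0.034, 'dy': 0.236, 'dz': -0.064, 'ax': -0.02, 'ay': -0.002, 'az': -0.082}]
[{'dx': -0.073, 'dy': 0.23, 'dz': -0.053, 'ax': -0.021, 'ay': -0.003, 'az': -0.082}, {'dx': -0.11, 'dy': 0.217, 'dz': -0.044, 'ax': -0.02, 'ay': -0.003, 'az': -0.082}, {'dx': -0.144, 'dy': 0.197, 'dz': -0.035, 'ax': -0.021, 'ay': -0.002, 'az': -0.082}, {'dx': -0.174, 'dy': 0.173, 'dz': -0.027, 'ax': -0.02, 'ay': -0.003, 'az': -0.082}, {'dx': -0.203, 'dy': 0.231, 'dz': 0.517, 'ax': -0.021, 'ay': -0.003, 'az': -0.084}, {'dx': -0.234, 'dy': 0.173, 'dz': 0.526, 'ax': -0.021, 'ay': -0.002, 'az': -0.085}, {'dx': -0.256, 'dy': 0.108, 'dz': 0.533, 'ax': -0.021, 'ay': -0.003, 'az': -0.084}, {'dx': -0.266, 'dy': 0.042, 'dz': 0.539, 'ax': -0.021, 'ay': -0.002, 'az': -0.085}]
[{'dx': -0.264, 'dy': -0.025, 'dz': 0.539, 'ax': -0.021, 'ay': -0.003, 'az': -0.084}, {'dz': 0.708}, {'dy': 0.001, 'dz': 0.709}, {'dz': 0.708}]
end [ 0.4658 -0.4721  0.1234] [-0.257  2.643  0.063] 20
```

Request:
apply_moves(
  claw=1,
  steps=[
    {"dx": 0.19, "dy": 0.1, "dz": -0.12, "ax": -0.02, "ay": -0.003, "az": -0.082},
    {"dx": 0.17, "dy": 0.14, "dz": -0.11, "ax": -0.02, "ay": -0.003, "az": -0.082},
    {"dx": 0.15, "dy": 0.17, "dz": -0.11, "ax": -0.02, "ay": -0.003, "az": -0.082},
    {"dx": 0.11, "dy": 0.19, "dz": -0.1, "ax": -0.02, "ay": -0.003, "az": -0.082},
    {"dx": 0.08, "dy": 0.21, "dz": -0.09, "ax": -0.02, "ay": -0.003, "az": -0.082},
    {"dx": 0.04, "dy": 0.23, "dz": -0.08, "ax": -0.02, "ay": -0.003, "az": -0.082},
    {"dx": 0.01, "dy": 0.24, "dz": -0.07, "ax": -0.02, "ay": -0.003, "az": -0.082},
    {"dx": -0.03, "dy": 0.24, "dz": -0.06, "ax": -0.02, "ay": -0.003, "az": -0.082},
  ],
)

```text
time_s: 2.3
position: [0.2956, -0.4775, 0.2514]
eef_rot: [1.796, 2.2, 0.031]
contact_force: [-0.2, 1.2, 0.1]
gripper_width: 0.996
grip_force: 0.0
```

Request:
apply_moves(
  steps=[
    {"dx": -0.07, "dy": 0.23, "dz": -0.05, "ax": -0.02, "ay": -0.003, "az": -0.082},
    {"dx": -0.11, "dy": 0.22, "dz": -0.04, "ax": -0.02, "ay": -0.003, "az": -0.082},
    {"dx": -0.14, "dy": 0.2, "dz": -0.03, "ax": -0.02, "ay": -0.003, "az": -0.082},
    {"dx": -0.17, "dy": 0.17, "dz": -0.03, "ax": -0.02, "ay": -0.003, "az": -0.082},
    {"dx": -0.2, "dy": 0.2, "dz": 0.35, "ax": -0.02, "ay": -0.003, "az": -0.084},
    {"dx": -0.2, "dy": 0.15, "dz": 0.35, "ax": -0.02, "ay": -0.003, "az": -0.084},
    {"dx": -0.2, "dy": 0.1, "dz": 0.35, "ax": -0.02, "ay": -0.003, "az": -0.084},
    {"dx": -0.2, "dy": 0.04, "dz": 0.35, "ax": -0.02, "ay": -0.003, "az": -0.084},
  ],
)

```text
time_s: 3.3
position: [0.3888, -0.4785, 0.2333]
eef_rot: [-0.019, 2.671, 0.042]
contact_force: [0.3, 0.1, 0.1]
gripper_width: 1.001
grip_force: 0.0
```

```bash
cat > a.py <<'E'
from plan import *
o,r=frame('brush',.008); g,q=brush_pose(o,r); tz=q.apply([0,0,1])
s=cur(); print(s[0],manip.get_obs()['joint_positions'].round(2),(s[1].inv()*q).as_rotvec()); rows(s,[(g-.08*tz,q),(g,q,.03)])
E
python3 a.py
```

```text
[ 0.38884772 -0.47852963  0.2333469 ] [-1.24  0.28 -0.07  1.1   0.45 -1.23] [-0.05675362 -0.01555186 -0.16694582]
[{'dx': -0.225, 'dy': -0.033, 'dz': 0.665, 'ax': -0.014, 'ay': -0.004, 'az': -0.042}, {'dx': -0.215, 'dy': -0.071, 'dz': 0.664, 'ax': -0.014, 'ay': -0.004, 'az': -0.041}, {'dy': 0.001, 'dz': 0.667}, {'dx': 0.001, 'dz': 0.667}, {'dy': 0.001, 'dz': 0.666}]
end [ 0.4658 -0.4721  0.1234] [-0.256  2.642  0.064] 5
```

Request:
apply_moves(
  steps=[
    {"dx": -0.22, "dy": -0.03, "dz": 0.67, "ax": -0.014, "ay": -0.004, "az": -0.042},
    {"dx": -0.22, "dy": -0.07, "dz": 0.66, "ax": -0.014, "ay": -0.004, "az": -0.041},
    {},
  ],
)

```text
invalid input
```

```bash
python3 a.py
```

```text
[ 0.38884772 -0.47852963  0.2333469 ] [-1.24  0.28 -0.07  1.1   0.45 -1.23] [-0.05675362 -0.01555186 -0.16694582]
[{'dx': -0.225, 'dy': -0.033, 'dz': 0.665, 'ax': -0.014, 'ay': -0.004, 'az': -0.042}, {'dx': -0.215, 'dy': -0.071, 'dz': 0.664, 'ax': -0.014, 'ay': -0.004, 'az': -0.041}, {'dy': 0.001, 'dz': 0.667}, {'dx': 0.001, 'dz': 0.667}, {'dy': 0.001, 'dz': 0.666}]
end [ 0.4658 -0.4721  0.1234] [-0.256  2.642  0.064] 5
```

Empty rows aren't allowed, so I'll use dx 0.

Request:
apply_moves(
  steps=[
    {"dx": -0.22, "dy": -0.03, "dz": 0.67, "ax": -0.014, "ay": -0.004, "az": -0.042},
    {"dx": -0.22, "dy": -0.07, "dz": 0.66, "ax": -0.014, "ay": -0.004, "az": -0.041},
    {"dx": 0},
  ],
)

```text
invalid input
```

```bash
python3 a.py
```

```text
[ 0.38884772 -0.47852963  0.2333469 ] [-1.24  0.28 -0.07  1.1   0.45 -1.23] [-0.05675362 -0.01555186 -0.16694582]
[{'dx': -0.225, 'dy': -0.033, 'dz': 0.665, 'ax': -0.014, 'ay': -0.004, 'az': -0.042}, {'dx': -0.215, 'dy': -0.071, 'dz': 0.664, 'ax': -0.014, 'ay': -0.004, 'az': -0.041}, {'dy': 0.001, 'dz': 0.667}, {'dx': 0.001, 'dz': 0.667}, {'dy': 0.001, 'dz': 0.666}]
end [ 0.4658 -0.4721  0.1234] [-0.256  2.642  0.064] 5
```

Request:
apply_moves(
  steps=[
    {"dx": -0.22, "dy": -0.03, "dz": 0.67, "ax": -0.014, "ay": -0.004, "az": -0.042},
    {"dx": -0.22, "dy": -0.07, "dz": 0.66, "ax": -0.014, "ay": -0.004, "az": -0.041},
    {"dx": 0, "dy": 0, "dz": 0, "ax": 0, "ay": 0, "az": 0},
  ],
)

```text
time_s: 3.68
position: [0.429, -0.4789, 0.1926]
eef_rot: [-0.249, 2.644, 0.068]
contact_force: [-0.7, 0.7, 0.8]
gripper_width: 1.0
grip_force: 0.0
```

```bash
python3 a.py
```

```text
[ 0.42900109 -0.47887703  0.19261788] [-1.19  0.36 -0.06  1.05  0.48 -1.35] [ 0.00087696 -0.00047335 -0.00687461]
[{'dx': -0.014, 'dy': -0.011, 'dz': -0.033, 'az': -0.003}, {'dy': -0.001, 'dz': 0.667}, {'dx': -0.001, 'dz': 0.667}, {'dy': -0.001, 'dz': 0.666}]
end [ 0.4658 -0.4721  0.1234] [-0.257  2.643  0.066] 4
```

Request:
apply_moves(
  steps=[
    {"dx": -0.01, "dy": -0.01, "dz": 0.65, "ax": 0, "ay": 0, "az": -0.003},
    {"dx": 0, "dy": 0, "dz": 0.66, "ax": 0, "ay": 0, "az": 0},
    {"dx": 0, "dy": 0, "dz": 0.66, "ax": 0, "ay": 0, "az": 0},
    {"dx": 0, "dy": 0, "dz": 0, "ax": 0, "ay": 0, "az": 0},
  ],
)

```text
time_s: 4.18
position: [0.4649, -0.4719, 0.1244]
eef_rot: [-0.255, 2.643, 0.064]
contact_force: [0.8, 0.3, 1.3]
gripper_width: 1.004
grip_force: 0.0
```

```bash
python3 - <<'E'
from h import *
a=cam('side')[0]['color'][80:200,310:450,::-1];b=cam('top')[0]['color'][180:300,460:600,::-1]
cv2.imwrite('pics/g1.png',cv2.resize(np.hstack([a,b]),None,fx=2.8,fy=2.8))
E
```

```text
(no output)
```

View pics/g1.png

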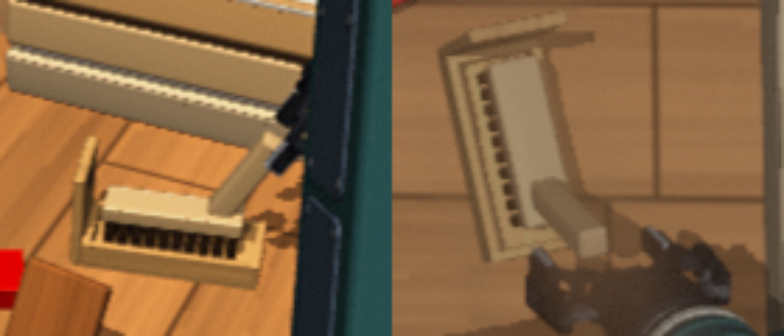

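The pads sit at the handle's end: in the top crop the handle tip is at (593,243) and the fingers are at about (600,262). I'll check the overlap numerically before closing.

```bash
python3 - <<'E'
from plan import *
p,q=cur(); o,r=frame('brush',.008)
for n,(x0,y0,k) in {'side':(310,80,0),'top':(460,180,392)}.items():
    c,f,T=cam(n)
    tip=o+r.apply(np.array([-96.6,0,147.1])/1000); base=o+r.apply(np.array([-45,0,50])/1000)
    blk=o+r.apply(np.array([[75,22.5,55],[-75,22.5,55],[75,-22.5,55]])/1000)
    tips=p+q.apply([[0,.0425,-.005],[0,-.0425,-.005],[0,.05,-.04],[0,-.05,-.04]])
    pr=lambda X:((proj(c,f,T,X)-[x0,y0])*2.8+[k,0]).round().tolist()
    print(n,'tip',pr(tip),'base',pr(base),'blk',pr(blk),'fingers',pr(tips))
E
```

```text
side tip [276.0, 139.0] base [215.0, 211.0] blk [[101.0, 203.0], [241.0, 224.0], [108.0, 180.0]] fingers [[255.0, 181.0], [264.0, 136.0], [275.0, 161.0], [285.0, 108.0]]
top tip [591.0, 245.0] base [539.0, 190.0] blk [[489.0, 62.0], [523.0, 228.0], [538.0, 52.0]] fingers [[528.0, 239.0], [627.0, 220.0], [535.0, 259.0], [655.0, 237.0]]
```

Request:
apply_moves(
  steps=[
    {"dx": -0.01, "dy": 0, "dz": 0.17, "ax": 0, "ay": 0, "az": 0},
    {"dx": 0, "dy": 0, "dz": 0, "ax": 0, "ay": 0, "az": 0},
  ],
)

```text
time_s: 4.62
position: [0.4688, -0.4719, 0.1189]
eef_rot: [-0.256, 2.642, 0.062]
contact_force: [-0.6, 0.3, 0.0]
gripper_width: 0.997
grip_force: 0.0
```

Request:
apply_moves(
  claw=0,
  steps=[
    {"dx": 0, "dy": 0, "dz": 0, "ax": 0, "ay": 0, "az": 0},
    {"dx": 0, "dy": 0, "dz": 0, "ax": 0, "ay": 0, "az": 0},
    {"dx": 0, "dy": 0, "dz": 0, "ax": 0, "ay": 0, "az": 0},
    {"dx": 0, "dy": 0, "dz": 0, "ax": 0, "ay": 0, "az": 0},
    {"dx": 0, "dy": 0, "dz": 0, "ax": 0, "ay": 0, "az": 0},
  ],
)

```text
time_s: 5.25
position: [0.4688, -0.4721, 0.1192]
eef_rot: [-0.257, 2.642, 0.062]
contact_force: [-0.7, -0.1, 2.3]
gripper_width: 0.294
grip_force: 59.4
```

```bash
cat > brush.py <<'E'
from plan import *
B=json.load(open('B.json')) if __import__('os').path.exists('B.json') else None
def bp(o,r): # brush frame -> TCP using recorded grasp
    return o+r.apply(np.array(B['t'])), r*R.from_rotvec(B['q'])
E
python3 - <<'E'
from plan import *
p,q=cur(); o,r=frame('brush',.008); print(manip.get_obs()['gripper_width'],p)
# fingers centre handle in y, align yaw: keep tool's y axis as brush y
t=r.inv().apply(p-o); print(t,(BT.inv()*r.inv()*q).as_rotvec()); t[1]=0
json.dump({'t':t.tolist(),'q':BT.as_rotvec().tolist(),'p':p.tolist(),'r':q.as_rotvec().tolist()},open('B.json','w'))
import brush
cu,rc=frame('cutter'); yaw=R.from_euler('z',-.1)
lift=p+[0,0,.16]
o1,r1=frame('cutter',.044,0,(.012,.115,0)); a=brush.bp(o1,r1)
print('target',a[0])
up=a[0]+[-.02,0,.06]
# route at radius through front
rows((p,q),[(lift,q),(np.array([.38,-.2,.30]),Slerp([0,1],R.concatenate([q,a[1]]))(.5)),(np.array([.40,.1,.30]),a[1]),(up,a[1]),(a[0],a[1],.02)])
E
```

```text
0.29356597094058595 [ 0.46884306 -0.47212534  0.11923931]
[-0.07676849 -0.0006272   0.11123931] [ 0.00217332 -0.0003313   0.00040823]
target [0.56339218 0.2128696  0.15523931]
[{'dx': -0.376, 'dy': -0.001, 'dz': -0.706}, {'dx': -0.375, 'dy': -0.002, 'dz': -0.707}, {'dx': -0.376, 'dy': -0.001, 'dz': -0.706}, {'dx': -0.375, 'dy': -0.002, 'dz': -0.707}, {'dx': -0.376, 'dy': -0.001, 'dz': -0.706}, {'dx': 0.065, 'dy': 0.888, 'dz': -0.11, 'ax': 0.004, 'az': 0.008}, {'dx': 0.08, 'dy': 0.885, 'dz': -0.117, 'ax': 0.005, 'az': 0.009}, {'dx': 0.095, 'dy': 0.883, 'dz': -0.126, 'ax': 0.004, 'az': 0.008}]
[{'dx': 0.11, 'dy': 0.881, 'dz': -0.132, 'ax': 0.005, 'az': 0.009}, {'dx': 0.125, 'dy': 0.876, 'dz': -0.142, 'ax': 0.004, 'az': 0.008}, {'dx': 0.139, 'dy': 0.874, 'dz': -0.149, 'ax': 0.005, 'az': 0.009}, {'dx': 0.155, 'dy': 0.869, 'dz': -0.157, 'ax': 0.004, 'az': 0.008}, {'dx': 0.169, 'dy': 0.866, 'dz': -0.164, 'ax': 0.004, 'az': 0.009}, {'dx': -0.088, 'dy': 0.934, 'dz': 0.047, 'ax': 0.004, 'az': 0.008}, {'dx': -0.074, 'dy': 0.936, 'dz': 0.04, 'ax': 0.005, 'az': 0.009}, {'dx': -0.056, 'dy': 0.937, 'dz': 0.031, 'ax': 0.004, 'az': 0.008}]
[{'dx': -0.042, 'dy': 0.939, 'dz': 0.022, 'ax': 0.005, 'az': 0.009}, {'dx': -0.025, 'dy': 0.939, 'dz': 0.014, 'ax': 0.004, 'az': 0.008}, {'dx': -0.009, 'dy': 0.939, 'dz': 0.006, 'ax': 0.005, 'az': 0.008}, {'dx': 0.005, 'dy': 0.94, 'dz': -0.003, 'ax': 0.004, 'az': 0.009}, {'dx': 0.022, 'dy': 0.939, 'dz': -0.011, 'ax': 0.005, 'az': 0.008}, {'dx': -0.312, 'dy': 0.534, 'dz': 0.566}, {'dx': -0.312, 'dy': 0.534, 'dz': 0.565}, {'dx': -0.312, 'dy': 0.534, 'dz': 0.566}]
[{'dx': -0.312, 'dy': 0.535, 'dz': 0.566}, {'dx': -0.313, 'dy': 0.534, 'dz': 0.566}, {'dx': -0.312, 'dy': 0.534, 'dz': 0.565}, {'dx': 0.066, 'dy': 0.014, 'dz': 0.39}, {'dx': 0.067, 'dy': 0.014, 'dz': 0.389}, {'dx': 0.066, 'dy': 0.014, 'dz': 0.39}, {'dx': 0.067, 'dy': 0.014, 'dz': 0.389}]
end [0.5634 0.2129 0.1552] [ 0.148  2.649 -0.037] 31
```

Request:
apply_moves(
  steps=[
    {"dx": -0.376, "dy": 0, "dz": -0.706, "ax": 0, "ay": 0, "az": 0},
    {"dx": -0.376, "dy": 0, "dz": -0.706, "ax": 0, "ay": 0, "az": 0},
    {"dx": -0.376, "dy": 0, "dz": -0.706, "ax": 0, "ay": 0, "az": 0},
    {"dx": -0.376, "dy": 0, "dz": -0.706, "ax": 0, "ay": 0, "az": 0},
    {"dx": -0.376, "dy": 0, "dz": -0.706, "ax": 0, "ay": 0, "az": 0},
    {"dx": 0.065, "dy": 0.89, "dz": -0.11, "ax": 0.004, "ay": 0, "az": 0.008},
    {"dx": 0.08, "dy": 0.885, "dz": -0.12, "ax": 0.005, "ay": 0, "az": 0.009},
    {"dx": 0.095, "dy": 0.883, "dz": -0.13, "ax": 0.004, "ay": 0, "az": 0.008},
  ],
)

```text
time_s: 6.25
position: [0.4348, -0.3685, 0.2867]
eef_rot: [-0.181, 2.648, 0.044]
contact_force: [-0.2, -0.7, -1.7]
gripper_width: 0.29
grip_force: 59.4
```

Request:
apply_moves(
  steps=[
    {"dx": 0.11, "dy": 0.88, "dz": -0.13, "ax": 0.005, "ay": 0, "az": 0.009},
    {"dx": 0.125, "dy": 0.876, "dz": -0.14, "ax": 0.004, "ay": 0, "az": 0.008},
    {"dx": 0.14, "dy": 0.874, "dz": -0.15, "ax": 0.005, "ay": 0, "az": 0.009},
    {"dx": 0.155, "dy": 0.87, "dz": -0.16, "ax": 0.004, "ay": 0, "az": 0.008},
    {"dx": 0.17, "dy": 0.866, "dz": -0.16, "ax": 0.004, "ay": 0, "az": 0.009},
    {"dx": -0.09, "dy": 0.93, "dz": 0.05, "ax": 0.004, "ay": 0, "az": 0.008},
    {"dx": -0.07, "dy": 0.94, "dz": 0.04, "ax": 0.005, "ay": 0, "az": 0.009},
    {"dx": -0.06, "dy": 0.94, "dz": 0.03, "ax": 0.004, "ay": 0, "az": 0.008},
  ],
)

```text
time_s: 7.25
position: [0.387, -0.0859, 0.2997]
eef_rot: [0.024, 2.653, -0.004]
contact_force: [0.0, -1.0, -1.6]
gripper_width: 0.293
grip_force: 59.4
```

Request:
apply_moves(
  steps=[
    {"dx": -0.04, "dy": 0.94, "dz": 0.02, "ax": 0.005, "ay": 0, "az": 0.009},
    {"dx": -0.03, "dy": 0.94, "dz": 0.01, "ax": 0.004, "ay": 0, "az": 0.008},
    {"dx": -0.01, "dy": 0.94, "dz": 0.01, "ax": 0.005, "ay": 0, "az": 0.008},
    {"dx": 0, "dy": 0.94, "dz": 0, "ax": 0.004, "ay": 0, "az": 0.009},
    {"dx": 0.02, "dy": 0.94, "dz": -0.01, "ax": 0.005, "ay": 0, "az": 0.008},
    {"dx": -0.1, "dy": 0.8, "dz": 0.1, "ax": 0, "ay": 0, "az": 0},
    {"dx": 0, "dy": 0, "dz": 0, "ax": 0, "ay": 0, "az": 0},
  ],
)

```text
time_s: 8.12
position: [0.4091, 0.1336, 0.2977]
eef_rot: [0.143, 2.651, -0.036]
contact_force: [0.3, 0.2, -1.9]
gripper_width: 0.292
grip_force: 59.5
```

```bash
cat > b.py <<'E'
from brush import *
p,q=cur(); print(p,manip.get_obs()['joint_positions'].round(2))
a=brush=bp(*frame('cutter',.044,0,(.012,.117,0)))
up=a[0]+[-.02,0,.06]
rows((p,q),[(up,a[1]),(a[0],a[1],.025)])
for n,(x0,y0) in {'side':(180,60),'top':(200,120)}.items():
    c,f,T=cam(n); cv2.imwrite(f'pics/b_{n}.png',c['color'][:,:,::-1])
    o=p-(q*BT.inv()).apply(np.array(B['t'])); print(n,proj(c,f,T,o+(q*BT.inv()).apply(np.array([[75,22.5,55],[75,-22.5,55],[-75,22.5,55],[75,22.5,0],[-75,22.5,0]])/1000)).round().tolist())
a=cv2.imread('pics/b_side.png')[60:340,150:450];b=cv2.imread('pics/b_top.png')[110:310,180:420]
b=cv2.resize(b,(336,280));cv2.imwrite('pics/b1.png',cv2.resize(np.hstack([a,b]),None,fx=1.25,fy=1.25))
E
python3 b.py
```

```text
[0.40909239 0.13360855 0.29769735] [ 0.24 -0.24 -0.47  0.88 -0.16  0.31]
[{'dx': -0.36, 'dy': 0.476, 'dz': 0.657}, {'dx': -0.359, 'dy': 0.477, 'dz': 0.656, 'az': 0.001}, {'dx': -0.359, 'dy': 0.477, 'dz': 0.657}, {'dx': -0.359, 'dy': 0.477, 'dz': 0.656, 'ax': 0.001, 'ay': -0.001, 'az': 0.001}, {'dx': -0.356, 'dy': 0.479, 'dz': 0.657}, {'dx': 0.089, 'dy': 0.019, 'dz': 0.519}, {'dx': 0.088, 'dy': 0.019, 'dz': 0.519}, {'dx': 0.089, 'dy': 0.019, 'dz': 0.519}]
end [0.5636 0.2149 0.1553] [ 0.149  2.649 -0.038] 8
side [[270.0, 232.0], [283.0, 219.0], [336.0, 260.0], [272.0, 251.0], [335.0, 279.0]]
top [[261.0, 212.0], [282.0, 214.0], [253.0, 281.0], [264.0, 215.0], [256.0, 281.0]]
```

View pics/b1.png

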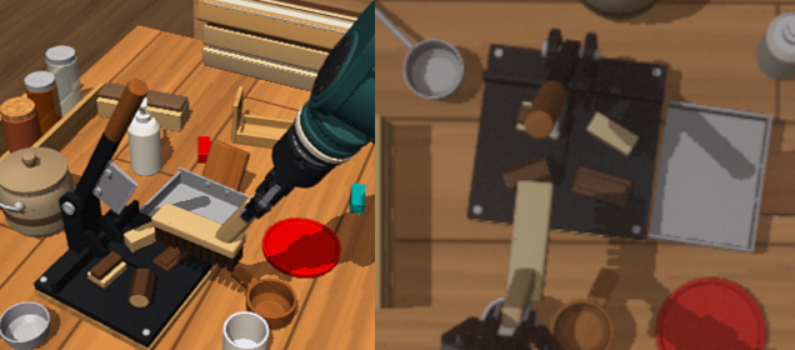

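The brush is held as planned: its head is at about (530,240) in the right half, matching the prediction. Next I lower it at the bed's +y end.

```bash
python3 - <<'E'
from brush import *
p,q=cur()
Y=.07
f=lambda y,z=.043:bp(*frame('cutter',z,Y,(.010,y,0)))
a=f(.119); up=(a[0]+[-.02,0,.06],a[1])
e=rows((p,q),[(up[0],up[1],.036),(a[0],a[1],.025)])
print('sweep'); rows(a,[(*f(-.152),.025)])
E
```

```text
[{'dx': -0.347, 'dy': 0.471, 'dz': 0.657, 'ax': -0.003, 'az': -0.006}, {'dx': -0.353, 'dy': 0.463, 'dz': 0.66, 'ax': -0.004, 'az': -0.006}, {'dx': -0.358, 'dy': 0.453, 'dz': 0.664, 'ax': -0.003, 'az': -0.006}, {'dx': -0.363, 'dy': 0.445, 'dz': 0.666, 'ax': -0.003, 'az': -0.006}, {'dx': -0.369, 'dy': 0.437, 'dz': 0.669, 'ax': -0.003, 'az': -0.006}, {'dx': 0.087, 'dy': 0.007, 'dz': 0.52}, {'dx': 0.087, 'dy': 0.008, 'dz': 0.52}, {'dx': 0.087, 'dy': 0.007, 'dz': 0.519}]
end [0.5614 0.2117 0.1542] [ 0.056  2.654 -0.015] 8
sweep
[{'dx': 0.038, 'dy': -0.614, 'dz': -0.02}, {'dx': 0.038, 'dy': -0.615, 'dz': -0.02}, {'dx': 0.038, 'dy': -0.614, 'dz': -0.021}, {'dx': 0.038, 'dy': -0.615, 'dz': -0.02}, {'dx': 0.038, 'dy': -0.614, 'dz': -0.02}, {'dx': 0.038, 'dy': -0.614, 'dz': -0.02}, {'dx': 0.038, 'dy': -0.615, 'dz': -0.02}, {'dx': 0.038, 'dy': -0.614, 'dz': -0.021}]
[{'dx': 0.038, 'dy': -0.615, 'dz': -0.02}, {'dx': 0.038, 'dy': -0.614, 'dz': -0.02}, {'dx': 0.038, 'dy': -0.614, 'dz': -0.02}]
end [ 0.5311 -0.0576  0.1542] [ 0.056  2.653 -0.014] 11
```

Request:
apply_moves(
  steps=[
    {"dx": -0.35, "dy": 0.47, "dz": 0.66, "ax": -0.003, "ay": 0, "az": -0.006},
    {"dx": -0.353, "dy": 0.463, "dz": 0.66, "ax": -0.004, "ay": 0, "az": -0.006},
    {"dx": -0.358, "dy": 0.453, "dz": 0.664, "ax": -0.003, "ay": 0, "az": -0.006},
    {"dx": -0.363, "dy": 0.445, "dz": 0.666, "ax": -0.003, "ay": 0, "az": -0.006},
    {"dx": -0.365, "dy": 0.437, "dz": 0.667, "ax": -0.003, "ay": 0, "az": -0.006},
    {"dx": 0.087, "dy": 0.007, "dz": 0.52, "ax": 0, "ay": 0, "az": 0},
    {"dx": 0.087, "dy": 0.007, "dz": 0.52, "ax": 0, "ay": 0, "az": 0},
    {"dx": 0.087, "dy": 0.007, "dz": 0.52, "ax": 0, "ay": 0, "az": 0},
  ],
)

```text
time_s: 9.22
position: [0.5625, 0.2097, 0.1543]
eef_rot: [0.06, 2.653, -0.015]
contact_force: [0.7, -0.9, -2.0]
gripper_width: 0.292
grip_force: 59.5
```

Request:
apply_moves(
  steps=[
    {"dx": 0, "dy": 0, "dz": 0, "ax": 0, "ay": 0, "az": 0},
  ],
)

```text
time_s: 9.35
position: [0.5617, 0.2097, 0.1536]
eef_rot: [0.06, 2.655, -0.016]
contact_force: [0.5, 0.3, -1.1]
gripper_width: 0.291
grip_force: 59.5
```

Request:
apply_moves(
  steps=[
    {"dx": 0.038, "dy": -0.3, "dz": -0.02, "ax": 0, "ay": 0, "az": 0},
    {"dx": 0.038, "dy": -0.6, "dz": -0.02, "ax": 0, "ay": 0, "az": 0},
    {"dx": 0.038, "dy": -0.6, "dz": -0.02, "ax": 0, "ay": 0, "az": 0},
    {"dx": 0.038, "dy": -0.6, "dz": -0.02, "ax": 0, "ay": 0, "az": 0},
    {"dx": 0.038, "dy": -0.6, "dz": -0.02, "ax": 0, "ay": 0, "az": 0},
    {"dx": 0.038, "dy": -0.6, "dz": -0.02, "ax": 0, "ay": 0, "az": 0},
  ],
)

```text
time_s: 10.1
position: [0.5458, 0.0786, 0.1561]
eef_rot: [0.058, 2.651, -0.015]
contact_force: [-0.4, 0.6, -1.6]
gripper_width: 0.289
grip_force: 59.5
```

```bash
cat > pic.py <<'E'
from h import *
import sys
a=cam('side')[0]['color'][60:340,150:450,::-1];b=cam('top')[0]['color'][110:310,180:420,::-1]
b=cv2.resize(b,(336,280));cv2.imwrite(sys.argv[1],cv2.resize(np.hstack([a,b]),None,fx=1.25,fy=1.25))
E
python3 pic.py pics/s1.png
```

```text
(no output)
```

View pics/s1.png

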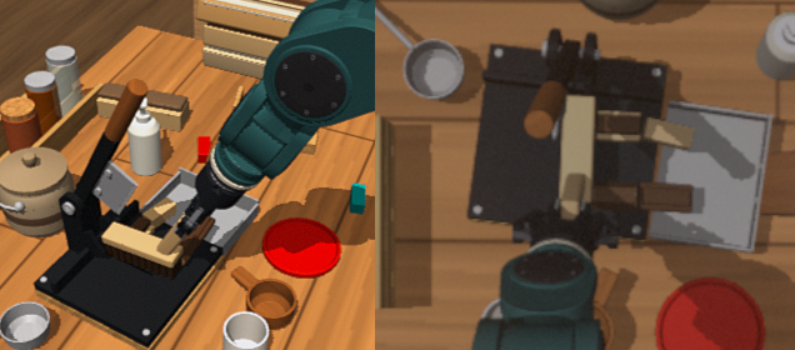

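Midway through the sweep: all four scraps lie ahead of the brush, with the billet and bark already hanging over the edge at about (665,130) and (665,195). I'll continue.

Request:
apply_moves(
  steps=[
    {"dx": 0.04, "dy": -0.6, "dz": 0, "ax": 0, "ay": 0, "az": 0},
    {"dx": 0.04, "dy": -0.6, "dz": 0, "ax": 0, "ay": 0, "az": 0},
    {"dx": 0.04, "dy": -0.6, "dz": -0.02, "ax": 0, "ay": 0, "az": 0},
    {"dx": 0.04, "dy": -0.6, "dz": -0.02, "ax": 0, "ay": 0, "az": 0},
    {"dx": 0.04, "dy": -0.6, "dz": -0.02, "ax": 0, "ay": 0, "az": 0},
    {"dx": 0, "dy": -0.4, "dz": -0.02, "ax": 0, "ay": 0, "az": 0},
  ],
)

```text
time_s: 10.95
position: [0.5315, -0.0559, 0.1549]
eef_rot: [0.058, 2.651, -0.013]
contact_force: [-0.1, 3.6, 0.6]
gripper_width: 0.294
grip_force: 59.3
```

```bash
python3 pic.py pics/s2.png; python3 - <<'E'
from brush import *
p,q=cur(); o=p-(q*BT.inv()).apply(np.array(B['t'])); cu,rc=frame('cutter'); print('brush in cutter',rc.inv().apply(o-cu))
E
```

```text
brush in cutter [ 0.01069586 -0.15138444  0.04375478]
```

View pics/s2.png

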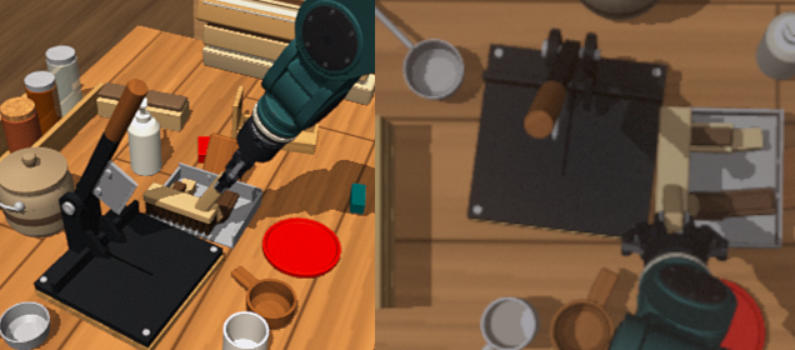

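All four scraps are in the pan and the bed is clear; the pan has shifted right by about 10 px, to an edge at 781. Next I return the brush.

```bash
python3 - <<'E'
from brush import *
p,q=cur(); g=np.array(B['p']);gq=R.from_rotvec(B['r'])
m=Slerp([0,1],R.concatenate([q,gq]))
rows((p,q),[(p+[0,.012,.02],q,.02),(np.array([.44,-.1,.30]),m(.3)),(np.array([.41,-.3,.30]),m(.7)),(g+[0,0,.15],gq),(g+[0,0,.04],gq,.036),(g+[0,0,.002],gq,.02)])
E
```

```text
[{'dx': -0.112, 'dy': 0.15, 'dz': -0.224}, {'dx': -0.111, 'dy': 0.149, 'dz': -0.224}, {'dx': 0.099, 'dy': -0.297, 'dz': -0.761, 'ax': -0.003, 'az': -0.006}, {'dx': 0.102, 'dy': -0.292, 'dz': -0.764, 'ax': -0.004, 'az': -0.007}, {'dx': 0.106, 'dy': -0.284, 'dz': -0.765, 'ax': -0.003, 'az': -0.006}, {'dx': 0.11, 'dy': -0.278, 'dz': -0.767, 'ax': -0.003, 'az': -0.006}, {'dx': 0.113, 'dy': -0.273, 'dz': -0.769, 'ax': -0.004, 'az': -0.007}, {'dx': 0.13, 'dy': -0.83, 'dz': -0.069, 'ax': -0.004, 'az': -0.007}]
[{'dx': 0.142, 'dy': -0.827, 'dz': -0.075, 'ax': -0.003, 'az': -0.007}, {'dx': 0.154, 'dy': -0.824, 'dz': -0.08, 'ax': -0.004, 'az': -0.007}, {'dx': 0.165, 'dy': -0.822, 'dz': -0.087, 'ax': -0.004, 'az': -0.007}, {'dx': 0.177, 'dy': -0.818, 'dz': -0.094, 'ax': -0.003, 'az': -0.007}, {'dx': 0.187, 'dy': -0.816, 'dz': -0.098, 'ax': -0.004, 'az': -0.007}, {'dx': -0.092, 'dy': -0.89, 'dz': 0.225, 'ax': -0.003, 'az': -0.006}, {'dx': -0.082, 'dy': -0.892, 'dz': 0.22, 'ax': -0.004, 'az': -0.007}, {'dx': -0.069, 'dy': -0.895, 'dz': 0.212, 'ax': -0.003, 'az': -0.006}]
[{'dx': -0.058, 'dy': -0.897, 'dz': 0.208, 'ax': -0.003, 'az': -0.006}, {'dx': -0.048, 'dy': -0.898, 'dz': 0.201, 'ax': -0.004, 'ay': 0.001, 'az': -0.007}, {'dx': 0.322, 'dy': 0.001, 'dz': 0.607}, {'dx': 0.322, 'dy': 0.001, 'dz': 0.608}, {'dx': 0.322, 'dy': 0.001, 'dz': 0.607}, {'dx': 0.322, 'dy': 0.001, 'dz': 0.608}, {'dx': 0.223, 'dy': 0.001, 'dz': 0.42}, {'dx': 0.222, 'dy': 0.001, 'dz': 0.419}]
end [ 0.4689 -0.4721  0.1213] [-0.258  2.643  0.062] 24
```

Request:
apply_moves(
  steps=[
    {"dx": -0.11, "dy": 0.15, "dz": -0.22, "ax": 0, "ay": 0, "az": 0},
    {"dx": -0.11, "dy": 0.15, "dz": -0.22, "ax": 0, "ay": 0, "az": 0},
    {"dx": 0.1, "dy": -0.3, "dz": -0.76, "ax": -0.003, "ay": 0, "az": -0.006},
    {"dx": 0.1, "dy": -0.29, "dz": -0.76, "ax": -0.004, "ay": 0, "az": -0.007},
    {"dx": 0.106, "dy": -0.284, "dz": -0.765, "ax": -0.003, "ay": 0, "az": -0.006},
    {"dx": 0.11, "dy": -0.28, "dz": -0.77, "ax": -0.003, "ay": 0, "az": -0.006},
    {"dx": 0.11, "dy": -0.27, "dz": -0.77, "ax": -0.004, "ay": 0, "az": -0.007},
    {"dx": 0.13, "dy": -0.83, "dz": -0.07, "ax": -0.004, "ay": 0, "az": -0.007},
  ],
)

```text
time_s: 12.05
position: [0.4354, -0.1316, 0.3021]
eef_rot: [-0.065, 2.649, 0.012]
contact_force: [0.1, 0.0, -2.0]
gripper_width: 0.289
grip_force: 59.6
```

Request:
apply_moves(
  steps=[
    {"dx": 0.14, "dy": -0.83, "dz": -0.075, "ax": -0.003, "ay": 0, "az": -0.007},
    {"dx": 0.154, "dy": -0.824, "dz": -0.08, "ax": -0.004, "ay": 0, "az": -0.007},
    {"dx": 0.165, "dy": -0.82, "dz": -0.087, "ax": -0.004, "ay": 0, "az": -0.007},
    {"dx": 0.177, "dy": -0.818, "dz": -0.094, "ax": -0.003, "ay": 0, "az": -0.007},
    {"dx": 0.187, "dy": -0.816, "dz": -0.098, "ax": -0.004, "ay": 0, "az": -0.007},
    {"dx": -0.09, "dy": -0.89, "dz": 0.225, "ax": -0.003, "ay": 0, "az": -0.006},
    {"dx": -0.08, "dy": -0.89, "dz": 0.22, "ax": -0.004, "ay": 0, "az": -0.007},
    {"dx": -0.07, "dy": -0.895, "dz": 0.21, "ax": -0.003, "ay": 0, "az": -0.006},
  ],
)

```text
time_s: 13.05
position: [0.4471, -0.4026, 0.2809]
eef_rot: [-0.224, 2.645, 0.053]
contact_force: [-0.1, 0.5, -1.7]
gripper_width: 0.288
grip_force: 59.7
```

Request:
apply_moves(
  steps=[
    {"dx": -0.06, "dy": -0.9, "dz": 0.2, "ax": -0.003, "ay": 0, "az": -0.006},
    {"dx": -0.05, "dy": -0.9, "dz": 0.2, "ax": -0.004, "ay": 0, "az": -0.007},
    {"dx": 0, "dy": 0, "dz": 0, "ax": 0, "ay": 0, "az": 0},
  ],
)

```text
time_s: 13.42
position: [0.4709, -0.4722, 0.2674]
eef_rot: [-0.261, 2.643, 0.065]
contact_force: [0.2, 1.2, -1.9]
gripper_width: 0.298
grip_force: 60.0
```

```bash
cat > c.py <<'E'
from brush import *
p,q=cur(); g=np.array(B['p']);gq=R.from_rotvec(B['r']); print(p-g)
rows((p,q),[(g+[0,0,.06],gq),(g+[0,0,.002],gq,.02)])
c,f,T=cam('top')
o,r=frame('brush',.008); d=p-g
rr=q*gq.inv()*r
X=p+rr.apply(np.array([[75,22.5,55],[75,-22.5,55],[-75,22.5,55]])/1000-np.array(B['t']))
print(proj(c,f,T,X).round(1).tolist()); m=manip.masks_of('top','brush'); print([(round(k['confidence'],2),k['mask'].sum(),cv2.minAreaRect(np.argwhere(k['mask'])[:,::-1].astype(np.float32))) for k in m[:1]])
E
python3 c.py
```

```text
[ 2.03772813e-03 -3.81340120e-05  1.48142614e-01]
[{'dx': 0.359, 'dy': 0.004, 'dz': 0.641, 'ax': 0.001}, {'dx': 0.358, 'dy': 0.004, 'dz': 0.642, 'az': 0.001}, {'dx': 0.359, 'dy': 0.005, 'dz': 0.641, 'ax': 0.001, 'ay': -0.001}, {'dx': 0.227, 'dy': 0.001, 'dz': 0.427}, {'dx': 0.227, 'dy': 0.001, 'dz': 0.426}, {'dx': 0.227, 'dy': 0.001, 'dz': 0.427}]
end [ 0.4689 -0.4721  0.1212] [-0.257  2.641  0.061] 6
[[514.2, 192.1], [534.0, 188.3], [528.3, 258.2]]
[(0.96, np.int64(1872), ((530.2702026367188, 232.5214385986328), (85.78067016601562, 35.2129020690918), 67.3194351196289))]
```

Request:
apply_moves(
  steps=[
    {"dx": 0.36, "dy": 0, "dz": 0.64, "ax": 0.001, "ay": 0, "az": 0},
    {"dx": 0.36, "dy": 0, "dz": 0.64, "ax": 0, "ay": 0, "az": 0.001},
    {"dx": 0.36, "dy": 0, "dz": 0.64, "ax": 0.001, "ay": -0.001, "az": 0},
    {"dx": 0.23, "dy": 0, "dz": 0.43, "ax": 0, "ay": 0, "az": 0},
    {"dx": 0.23, "dy": 0, "dz": 0.43, "ax": 0, "ay": 0, "az": 0},
    {"dx": 0.23, "dy": 0, "dz": 0.43, "ax": 0, "ay": 0, "az": 0},
    {"dx": 0, "dy": 0, "dz": 0, "ax": 0, "ay": 0, "az": 0},
  ],
)

```text
time_s: 14.4
position: [0.4676, -0.4704, 0.1215]
eef_rot: [-0.257, 2.641, 0.061]
contact_force: [-0.2, 0.0, -2.9]
gripper_width: 0.286
grip_force: 60.0
```

```bash
python3 - <<'E'
from brush import *
print(cur()[0]-B['p'])
E
```

```text
[-0.00119456  0.00172089  0.00230432]
```

Request:
apply_moves(
  steps=[
    {"dx": 0.025, "dy": 0, "dz": 0.045, "ax": 0, "ay": 0, "az": 0},
    {"dx": 0, "dy": 0, "dz": 0, "ax": 0, "ay": 0, "az": 0},
  ],
)

```text
time_s: 14.65
position: [0.4679, -0.4721, 0.1205]
eef_rot: [-0.257, 2.64, 0.058]
contact_force: [0.8, -0.1, -2.2]
gripper_width: 0.29
grip_force: 60.0
```

Request:
apply_moves(
  claw=1,
  steps=[
    {"dx": 0, "dy": 0, "dz": 0, "ax": 0, "ay": 0, "az": 0},
    {"dx": 0, "dy": 0, "dz": 0, "ax": 0, "ay": 0, "az": 0},
    {"dx": 0, "dy": 0, "dz": 0, "ax": 0, "ay": 0, "az": 0},
    {"dx": 0, "dy": 0, "dz": -0.7, "ax": 0, "ay": 0, "az": 0},
    {"dx": 0, "dy": 0, "dz": -0.9, "ax": 0, "ay": 0, "az": 0},
    {"dx": 0, "dy": 0, "dz": -0.9, "ax": 0, "ay": 0, "az": 0},
    {"dx": 0, "dy": 0, "dz": -0.9, "ax": 0, "ay": 0, "az": 0},
    {"dx": 0, "dy": 0, "dz": 0, "ax": 0, "ay": 0, "az": 0},
  ],
)

```text
time_s: 15.65
position: [0.4043, -0.4852, 0.2419]
eef_rot: [-0.256, 2.639, 0.054]
contact_force: [-0.6, -0.1, -0.7]
gripper_width: 1.003
grip_force: 0.0
```

```bash
python3 - <<'E'
from h import *
print(manip.get_obs()['position'],manip.get_obs()['gripper_width'])
a=cam('side')[0]['color'][100:280,260:460,::-1];cv2.imwrite('pics/p_top.png',cam('top')[0]['color'][:,:,::-1]); b=cv2.imread('pics/p_top.png')[140:300,300:560]
b=cv2.resize(b,None,fx=3,fy=3,interpolation=cv2.INTER_CUBIC)
cv2.imwrite('pics/p1.png',b)
cv2.imwrite('pics/p1s.png',cv2.resize(a,None,fx=3,fy=3,interpolation=cv2.INTER_CUBIC))
E
```

```text
[ 0.40430028 -0.48515131  0.24189186] 1.0027601680986855
```

View pics/p1.png

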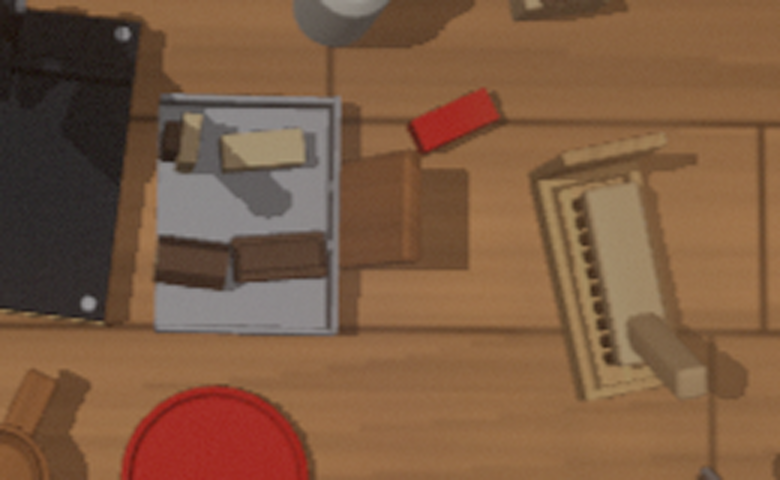

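The brush stands in its holder at about (625,290). The four scraps lie in the pan, which has turned slightly; its corners are at (160,95), (340,97), (338,333) and (156,331). Next I fit the pan and approach its grip.

```bash
cat > pan.py <<'E'
from plan import *
from scipy.optimize import least_squares
c,f,T=cam('top')
def tf(p,L):
    L=np.asarray(L,float)/1000; return np.array([p[0],p[1],0])+R.from_euler('z',p[2]).apply(L)
px=np.array([(300+u/3,140+v/3) for u,v in [(160,95),(340,97),(338,333),(156,331),(418,152),(420,262)]])
L=[(75,-100,37),(-75,-100,41),(-75,100,41),(75,100,37),(-126-4,-45,112),(-126-4,45,112)]
r=least_squares(lambda p:(proj(c,f,T,tf(p,L))-px).ravel(),[.6,-.14,1.5]); print(r.x,np.degrees(r.x[2]),r.fun.round(1))
P['pan_now']=list(r.x); json.dump(P,open('P.json','w'))
g,q=pan_pose(*frame('pan_now')); tz=q.apply([0,0,1]); print('grasp',g,'orig',pan_pose(*frame('pan'))[0])
p,s=cur(); pre=g-.085*tz
rows((p,s),[(np.array([.47,-.42,.27]),Slerp([0,1],R.concatenate([s,q]))(.5)),(pre,q),(g,q,.03)])
E
python3 pan.py
```

```text
[ 0.59038565 -0.14491635  1.56110277] 89.44460007380857 [ 0.1 -0.  -0.5  0.1 -0.6  0.4  0.2  0.1  0.8 -0.6 -0.1  0. ]
grasp [ 0.58934361 -0.2524113   0.081074  ] orig [ 0.57775837 -0.22507598  0.081074  ]
[{'dx': -0.683, 'dy': 0.415, 'dz': 0.068, 'ax': -0.039, 'ay': 0.035, 'az': 0.027}, {'dx': -0.663, 'dy': 0.446, 'dz': 0.055, 'ax': -0.038, 'ay': 0.036, 'az': 0.027}, {'dx': -0.642, 'dy': 0.479, 'dz': 0.043, 'ax': -0.039, 'ay': 0.035, 'az': 0.026}, {'dx': -0.384, 'dy': 0.307, 'dz': 0.712, 'ax': -0.019, 'ay': 0.018, 'az': 0.013}, {'dx': -0.401, 'dy': 0.29, 'dz': 0.709, 'ax': -0.02, 'ay': 0.017, 'az': 0.014}, {'dx': -0.418, 'dy': 0.273, 'dz': 0.706, 'ax': -0.019, 'ay': 0.018, 'az': 0.013}, {'dx': -0.436, 'dy': 0.258, 'dz': 0.701, 'ax': -0.019, 'ay': 0.018, 'az': 0.014}, {'dx': -0.455, 'dy': 0.244, 'dz': 0.694, 'ax': -0.02, 'ay': 0.018, 'az': 0.013}]
[{'dx': -0.473, 'dy': 0.228, 'dz': 0.688, 'ax': -0.019, 'ay': 0.017, 'az': 0.014}, {'dz': 0.708}, {'dx': 0.001, 'dz': 0.708}, {'dz': 0.709}]
end [ 0.5894 -0.2524  0.0811] [0.016 3.032 0.812] 12
```

Request:
apply_moves(
  steps=[
    {"dx": -0.68, "dy": 0.41, "dz": 0.07, "ax": -0.039, "ay": 0.035, "az": 0.027},
    {"dx": -0.66, "dy": 0.45, "dz": 0.055, "ax": -0.038, "ay": 0.036, "az": 0.027},
    {"dx": -0.64, "dy": 0.48, "dz": 0.04, "ax": -0.039, "ay": 0.035, "az": 0.026},
    {"dx": -0.384, "dy": 0.307, "dz": 0.71, "ax": -0.019, "ay": 0.018, "az": 0.013},
    {"dx": -0.4, "dy": 0.29, "dz": 0.71, "ax": -0.02, "ay": 0.017, "az": 0.014},
    {"dx": -0.418, "dy": 0.273, "dz": 0.706, "ax": -0.019, "ay": 0.018, "az": 0.013},
    {"dx": -0.436, "dy": 0.258, "dz": 0.7, "ax": -0.019, "ay": 0.018, "az": 0.014},
    {"dx": -0.455, "dy": 0.244, "dz": 0.69, "ax": -0.02, "ay": 0.018, "az": 0.013},
  ],
)

```text
time_s: 16.8
position: [0.5694, -0.3149, 0.173]
eef_rot: [-0.012, 3.01, 0.747]
contact_force: [0.1, -0.0, 0.8]
gripper_width: 0.998
grip_force: 0.0
```

Request:
apply_moves(
  steps=[
    {"dx": -0.47, "dy": 0.23, "dz": 0.69, "ax": -0.019, "ay": 0.017, "az": 0.014},
    {"dx": 0, "dy": 0, "dz": 0, "ax": 0, "ay": 0, "az": 0},
  ],
)

```text
time_s: 17.05
position: [0.5891, -0.2931, 0.152]
eef_rot: [-0.013, -3.032, -0.817]
contact_force: [-0.2, -0.6, -0.5]
gripper_width: 0.998
grip_force: 0.0
```

```bash
cat > d.py <<'E'
from plan import *
g,q=pan_pose(*frame('pan_now')); p,s=cur(); print(p,s.inv().apply(g-p),manip.get_obs()['joint_positions'].round(2)); rows((p,s),[(g,q,.03)])
E
python3 d.py
```

```text
[ 0.58913234 -0.2930535   0.15201451] [-0.00016609 -0.00051297  0.08175633] [-0.76  0.79  0.58  1.74  0.37 -0.82]
[{'dx': -0.001, 'dy': -0.004, 'dz': 0.681, 'ay': -0.001}, {'dy': -0.005, 'dz': 0.682, 'ax': 0.001}, {'dy': -0.002, 'dz': 0.681, 'ay': -0.001}]
end [ 0.5893 -0.2524  0.0811] [0.015 3.032 0.814] 3
```

Request:
apply_moves(
  steps=[
    {"dx": 0, "dy": 0, "dz": 0.68, "ax": 0, "ay": 0, "az": 0},
    {"dx": 0, "dy": 0, "dz": 0.68, "ax": 0, "ay": 0, "az": 0},
    {"dx": 0, "dy": 0, "dz": 0.68, "ax": 0, "ay": 0, "az": 0},
    {"dx": 0, "dy": 0, "dz": 0, "ax": 0, "ay": 0, "az": 0},
  ],
)

```text
time_s: 17.55
position: [0.5879, -0.2537, 0.0841]
eef_rot: [0.015, 3.033, 0.813]
contact_force: [-0.8, -1.2, 0.5]
gripper_width: 1.002
grip_force: 0.0
```

Request:
apply_moves(
  claw=0,
  steps=[
    {"dx": 0, "dy": 0, "dz": 0, "ax": 0, "ay": 0, "az": 0},
    {"dx": 0, "dy": 0, "dz": 0, "ax": 0, "ay": 0, "az": 0},
    {"dx": 0, "dy": 0, "dz": 0, "ax": 0, "ay": 0, "az": 0},
    {"dx": 0, "dy": 0, "dz": 0, "ax": 0, "ay": 0, "az": 0},
    {"dx": 0, "dy": 0, "dz": 0, "ax": 0, "ay": 0, "az": 0},
    {"dx": 0, "dy": 0, "dz": 0, "ax": 0, "ay": 0, "az": 0},
  ],
)

```text
time_s: 18.3
position: [0.589, -0.2547, 0.0854]
eef_rot: [0.016, 3.031, 0.811]
contact_force: [-0.6, 0.2, 5.9]
gripper_width: 0.194
grip_force: 59.2
```

```bash
cat > e.py <<'E'
from plan import *
p,s=cur(); ry=s*PT.inv()  # pan orientation in world
print(p,manip.get_obs()['gripper_width'],manip.get_obs()['joint_positions'].round(2),ry.as_euler('ZYX',degrees=True))
json.dump([p.tolist(),s.as_rotvec().tolist()],open('G.json','w'))
yw=ry.as_euler('ZYX')[0]
ori=lambda yaw,tilt:R.from_euler('zy',[yaw,tilt])if 0 else R.from_euler('ZY',[yaw,np.radians(tilt)])*PT
y0=yw; y1=np.radians(91)
wps=[(p+[0,-.005,.05],ori(y0,-12),.02),(np.array([.50,-.25,.21]),ori(y0,-12),.03),(np.array([.41,-.16,.25]),ori(y0,-12),.03),(np.array([.41,.20,.27]),ori(y1,-12),.035),(np.array([.52,.30,.29]),ori(y1,-10),.035)]
rows((p,s),wps)
E
python3 e.py
```

```text
[ 0.58898204 -0.25468096  0.08537903] 0.19396115053048688 [-0.72  0.76  0.34  1.51  0.39 -0.78] [ 8.93823367e+01  6.07849421e-02 -6.28329821e-02]
[{'dx': -0.001, 'dy': 0.172, 'dz': -0.382, 'ax': -0.035}, {'dx': -0.001, 'dy': 0.198, 'dz': -0.369, 'ax': -0.035}, {'dx': -0.001, 'dy': 0.223, 'dz': -0.354, 'ax': -0.035}, {'dx': 0.556, 'dy': 0.353, 'dz': -0.311}, {'dx': 0.557, 'dy': 0.353, 'dz': -0.31}, {'dx': 0.556, 'dy': 0.353, 'dz': -0.311}, {'dx': 0.556, 'dy': 0.353, 'dz': -0.311}, {'dx': 0.455, 'dy': 0.465, 'dz': 0.149}]
[{'dx': 0.454, 'dy': 0.465, 'dz': 0.148}, {'dx': 0.455, 'dy': 0.465, 'dz': 0.149}, {'dx': 0.455, 'dy': 0.465, 'dz': 0.149}, {'dx': 0.454, 'dy': 0.465, 'dz': 0.148}, {'dx': 0.009, 'dy': 0.639, 'dz': 0.513, 'ay': 0.001, 'az': -0.001}, {'dx': 0.006, 'dy': 0.638, 'dz': 0.514, 'ay': 0.001, 'az': -0.001}, {'dx': 0.004, 'dy': 0.639, 'dz': 0.513, 'ay': 0.001, 'az': -0.001}, {'dx': 0.002, 'dy': 0.639, 'dz': 0.514, 'ay': 0.001, 'az': -0.001}]
[{'dy': 0.638, 'dz': 0.513, 'az': -0.001}, {'dx': -0.002, 'dy': 0.639, 'dz': 0.513, 'ay': 0.001, 'az': -0.001}, {'dx': -0.004, 'dy': 0.639, 'dz': 0.514, 'ay': 0.001}, {'dx': -0.005, 'dy': 0.638, 'dz': 0.513, 'ay': 0.001, 'az': -0.001}, {'dx': -0.007, 'dy': 0.639, 'dz': 0.513, 'ay': 0.001, 'az': -0.001}, {'dx': -0.01, 'dy': 0.639, 'dz': 0.514, 'ay': 0.001, 'az': -0.001}, {'dx': -0.012, 'dy': 0.638, 'dz': 0.513, 'ay': 0.001, 'az': -0.001}, {'dx': -0.559, 'dy': 0.432, 'dz': 0.253, 'ax': 0.003}]
[{'dx': -0.558, 'dy': 0.433, 'dz': 0.251, 'ax': 0.004}, {'dx': -0.559, 'dy': 0.435, 'dz': 0.248, 'ax': 0.003}, {'dx': -0.558, 'dy': 0.437, 'dz': 0.244, 'ax': 0.004}, {'dx': -0.559, 'dy': 0.438, 'dz': 0.242, 'ax': 0.003}]
end [0.52 0.3  0.29] [ 0.026 -2.946 -1.073] 28
```

Request:
apply_moves(
  steps=[
    {"dx": 0, "dy": 0.17, "dz": -0.38, "ax": -0.035, "ay": 0, "az": 0},
    {"dx": 0, "dy": 0.2, "dz": -0.37, "ax": -0.035, "ay": 0, "az": 0},
    {"dx": 0, "dy": 0.22, "dz": -0.35, "ax": -0.035, "ay": 0, "az": 0},
    {"dx": 0.55, "dy": 0.35, "dz": -0.31, "ax": 0, "ay": 0, "az": 0},
    {"dx": 0.55, "dy": 0.35, "dz": -0.31, "ax": 0, "ay": 0, "az": 0},
    {"dx": 0.55, "dy": 0.35, "dz": -0.31, "ax": 0, "ay": 0, "az": 0},
    {"dx": 0.55, "dy": 0.35, "dz": -0.31, "ax": 0, "ay": 0, "az": 0},
    {"dx": 0.45, "dy": 0.46, "dz": 0.15, "ax": 0, "ay": 0, "az": 0},
  ],
)

```text
time_s: 19.3
position: [0.4824, -0.2334, 0.2167]
eef_rot: [0.016, 2.93, 1.121]
contact_force: [-0.0, 0.0, -6.5]
gripper_width: 0.194
grip_force: 59.7
```

Request:
apply_moves(
  steps=[
    {"dx": 0.45, "dy": 0.46, "dz": 0.15, "ax": 0, "ay": 0, "az": 0},
    {"dx": 0.45, "dy": 0.46, "dz": 0.15, "ax": 0, "ay": 0, "az": 0},
    {"dx": 0.45, "dy": 0.46, "dz": 0.15, "ax": 0, "ay": 0, "az": 0},
    {"dx": 0.45, "dy": 0.46, "dz": 0.15, "ax": 0, "ay": 0, "az": 0},
  ],
)

```text
time_s: 19.8
position: [0.4111, -0.1606, 0.2478]
eef_rot: [0.014, 2.93, 1.122]
contact_force: [-0.0, -0.7, -5.8]
gripper_width: 0.193
grip_force: 59.7
```

```bash
cat > f.py <<'E'
from plan import *
p,s=cur(); ry=s*PT.inv(); e=ry.as_euler('ZYX'); print(p,np.degrees(e),manip.get_obs()['joint_positions'].round(2))
ori=lambda yaw,tilt:R.from_euler('ZY',np.radians([yaw,tilt]))*PT
off=np.array([.188,0,-.0866])-.011*np.array([.5,0,-.866])
def lip(l,yaw,tilt): return np.array(l)-R.from_euler('ZY',np.radians([yaw,tilt])).apply(off), ori(yaw,tilt)
E
cat > f1.py <<'E'
from f import *
y0=np.degrees(e[0])
w=[(np.array([.40,.08,.25]),ori(y0,-12),.035),(np.array([.41,.22,.25]),ori(60,-12),.03),(*lip((.52,.45,.135),60,-5),.025)]
rows((p,s),w)
for n in('top','side'):
    cam(n)
    for t in['scrap_billet','scrap_bark','scrap_split','scrap_branch']: print(n,t,[(round(m['confidence'],2),np.round(m['at']).tolist(),int(m['mask'].sum())) for m in manip.masks_of(n,t)[:3]])
E
python3 f1.py
```

```text
[ 0.41109938 -0.16064903  0.24784835] [ 8.94337437e+01 -1.19068263e+01 -1.94480592e-02] [-0.87  0.46  0.07  1.78  0.45 -1.01]
[{'dx': 0.048, 'dy': 0.644, 'dz': 0.568}, {'dx': 0.048, 'dy': 0.645, 'dz': 0.568}, {'dx': 0.049, 'dy': 0.644, 'dz': 0.568}, {'dx': 0.048, 'dy': 0.645, 'dz': 0.568}, {'dx': 0.048, 'dy': 0.644, 'dz': 0.568, 'ax': -0.001}, {'dx': 0.048, 'dy': 0.644, 'dz': 0.57}, {'dx': 0.048, 'dy': 0.643, 'dz': 0.569}, {'dx': -0.043, 'dy': 0.52, 'dz': 0.469, 'ay': -0.034, 'az': 0.038}]
[{'dx': 0.029, 'dy': 0.521, 'dz': 0.469, 'ay': -0.035, 'az': 0.038}, {'dx': 0.1, 'dy': 0.516, 'dz': 0.465, 'ay': -0.034, 'az': 0.039}, {'dx': 0.172, 'dy': 0.505, 'dz': 0.456, 'ay': -0.034, 'az': 0.038}, {'dx': 0.241, 'dy': 0.49, 'dz': 0.441, 'ay': -0.035, 'az': 0.038}, {'dx': 0.123, 'dy': 0.078, 'dz': 0.526, 'ax': 0.015}, {'dx': 0.124, 'dy': 0.095, 'dz': 0.523, 'ax': 0.016}, {'dx': 0.123, 'dy': 0.111, 'dz': 0.521, 'ax': 0.015}, {'dx': 0.124, 'dy': 0.126, 'dz': 0.516, 'ax': 0.015}]
end [0.4257 0.2867 0.1959] [0.74  2.758 0.87 ] 16
top scrap_billet [(0.92, [183.0, 450.0], 358), (0.65, [355.0, 220.0], 358), (0.63, [327.0, 437.0], 213)]
top scrap_bark []
top scrap_split [(0.64, [248.0, 322.0], 300)]
top scrap_branch []
side scrap_billet [(0.77, [403.0, 401.0], 654), (0.68, [181.0, 313.0], 196), (0.54, [197.0, 352.0], 250)]
side scrap_bark [(0.74, [212.0, 390.0], 260), (0.69, [300.0, 366.0], 1446)]
side scrap_split []
side scrap_branch [(0.91, [228.0, 382.0], 514)]
```

Request:
apply_moves(
  steps=[
    {"dx": 0.05, "dy": 0.4, "dz": 0.35, "ax": 0, "ay": 0, "az": 0},
    {"dx": 0.05, "dy": 0.644, "dz": 0.568, "ax": 0, "ay": 0, "az": 0},
    {"dx": 0.05, "dy": 0.645, "dz": 0.568, "ax": 0, "ay": 0, "az": 0},
    {"dx": 0.05, "dy": 0.644, "dz": 0.568, "ax": 0, "ay": 0, "az": 0},
    {"dx": 0.05, "dy": 0.645, "dz": 0.568, "ax": 0, "ay": 0, "az": 0},
    {"dx": 0.05, "dy": 0.644, "dz": 0.568, "ax": 0, "ay": 0, "az": 0},
    {"dx": 0.05, "dy": 0.644, "dz": 0.57, "ax": 0, "ay": 0, "az": 0},
    {"dx": 0, "dy": 0.643, "dz": 0.569, "ax": 0, "ay": 0, "az": 0},
  ],
)

```text
time_s: 21.3
position: [0.4002, 0.1021, 0.2504]
eef_rot: [0.015, 2.93, 1.124]
contact_force: [0.8, 0.2, -6.3]
gripper_width: 0.191
grip_force: 59.7
```

```bash
cat > f2.py <<'E'
from f import *
w=[(np.array([.40,.22,.24]),ori(60,-12),.03),(*lip((.52,.45,.135),60,-3),.028),]
a=rows((p,s),w)
print('pour')
rows(a,[(*lip((.52,.45,.13),60,t),.04) for t in (12,24,36,46,54)],ang=.25)
E
python3 f2.py
```

```text
[0.40015372 0.10208731 0.25042369] [ 8.94012558e+01 -1.19656877e+01  2.53351890e-02] [-0.45  0.17 -0.31  1.45  0.65 -0.56]
[{'dx': 0.009, 'dy': 0.504, 'dz': 0.541, 'ay': -0.043, 'az': 0.048}, {'dx': 0.103, 'dy': 0.499, 'dz': 0.537, 'ay': -0.043, 'az': 0.047}, {'dx': 0.195, 'dy': 0.485, 'dz': 0.523, 'ay': -0.043, 'az': 0.048}, {'dx': 0.285, 'dy': 0.462, 'dz': 0.503, 'ay': -0.043, 'az': 0.048}, {'dx': 0.093, 'dy': 0.242, 'dz': 0.639, 'ax': 0.026}, {'dx': 0.092, 'dy': 0.276, 'dz': 0.626, 'ax': 0.026}, {'dx': 0.093, 'dy': 0.307, 'dz': 0.61, 'ax': 0.026}]
end [0.4269 0.2887 0.2024] [0.746 2.78  0.824] 7
pour
[{'dy': 0.528, 'dz': -0.267, 'ax': 0.066}, {'dx': 0.001, 'dy': 0.489, 'dz': -0.333, 'ax': 0.065}, {'dy': 0.443, 'dz': -0.267, 'ax': 0.052}, {'dy': 0.413, 'dz': -0.313, 'ax': 0.053}, {'dx': 0.001, 'dy': 0.443, 'dz': -0.267, 'ax': 0.052}, {'dy': 0.413, 'dz': -0.312, 'ax': 0.053}, {'dx': 0.001, 'dy': 0.731, 'dz': -0.46, 'ax': 0.087}, {'dy': 0.579, 'dz': -0.377, 'ax': 0.07}]
end [0.4976 0.4111 0.3229] [-0.77  -2.87   0.611] 8
```

Request:
apply_moves(
  steps=[
    {"dx": 0.01, "dy": 0.5, "dz": 0.54, "ax": 0, "ay": -0.043, "az": 0.048},
    {"dx": 0.1, "dy": 0.5, "dz": 0.54, "ax": 0, "ay": -0.043, "az": 0.048},
    {"dx": 0.2, "dy": 0.48, "dz": 0.52, "ax": 0, "ay": -0.043, "az": 0.048},
    {"dx": 0.28, "dy": 0.46, "dz": 0.5, "ax": 0, "ay": -0.043, "az": 0.048},
    {"dx": 0.09, "dy": 0.24, "dz": 0.64, "ax": 0.026, "ay": 0, "az": 0},
    {"dx": 0.09, "dy": 0.28, "dz": 0.63, "ax": 0.026, "ay": 0, "az": 0},
    {"dx": 0.09, "dy": 0.3, "dz": 0.61, "ax": 0.026, "ay": 0, "az": 0},
    {"dx": 0, "dy": 0, "dz": 0, "ax": 0, "ay": 0, "az": 0},
  ],
)

```text
time_s: 22.3
position: [0.4246, 0.2835, 0.2]
eef_rot: [0.715, 2.801, 0.821]
contact_force: [0.0, -0.3, -6.6]
gripper_width: 0.191
grip_force: 60.5
```

```bash
cat > f3.py <<'E'
from f import *
print('lip at',p+(s*PT.inv()).apply(off))
rows((p,s),[(*lip((.52,.45,.13),60,t),.04) for t in (12,24,36,46,54)],ang=.25)
E
python3 f3.py
```

```text
[0.42459297 0.28346384 0.19996274] [61.38557768 -2.63770444  0.1679767 ] [ 0.16 -0.04 -0.61  0.63  0.44  0.75]
lip at [0.51340229 0.44672596 0.13136944]
[{'dx': 0.001, 'dy': 0.602, 'dz': -0.258, 'ax': 0.064, 'ay': -0.003, 'az': 0.005}, {'dx': 0.004, 'dy': 0.565, 'dz': -0.333, 'ax': 0.064, 'ay': -0.004, 'az': 0.005}, {'dy': 0.443, 'dz': -0.268, 'ax': 0.052}, {'dx': -0.001, 'dy': 0.413, 'dz': -0.312, 'ax': 0.052, 'ay': 0.001}, {'dy': 0.443, 'dz': -0.267, 'ax': 0.053}, {'dy': 0.413, 'dz': -0.312, 'ax': 0.052}, {'dy': 0.732, 'dz': -0.459, 'ax': 0.087}, {'dx': -0.001, 'dy': 0.579, 'dz': -0.377, 'ax': 0.07}]
end [0.4976 0.4111 0.323 ] [-0.768 -2.871  0.609] 8
```

Request:
apply_moves(
  steps=[
    {"dx": 0, "dy": 0.58, "dz": -0.26, "ax": 0.064, "ay": -0.003, "az": 0.005},
    {"dx": 0, "dy": 0.54, "dz": -0.33, "ax": 0.064, "ay": -0.004, "az": 0.005},
    {"dx": 0, "dy": 0.44, "dz": -0.27, "ax": 0.052, "ay": 0, "az": 0},
    {"dx": 0, "dy": 0.41, "dz": -0.31, "ax": 0.052, "ay": 0, "az": 0},
    {"dx": 0, "dy": 0.44, "dz": -0.27, "ax": 0.053, "ay": 0, "az": 0},
    {"dx": 0, "dy": 0.41, "dz": -0.31, "ax": 0.052, "ay": 0, "az": 0},
    {"dx": 0, "dy": 0.73, "dz": -0.46, "ax": 0.087, "ay": 0, "az": 0},
    {"dx": 0, "dy": 0.58, "dz": -0.38, "ax": 0.07, "ay": 0, "az": 0},
  ],
)

```text
time_s: 23.3
position: [0.4855, 0.3833, 0.3108]
eef_rot: [-0.796, -2.941, 0.408]
contact_force: [1.5, 0.2, -4.7]
gripper_width: 0.189
grip_force: 59.7
```

Request:
apply_moves(
  steps=[
    {"dx": 0, "dy": 0, "dz": 0, "ax": 0, "ay": 0, "az": 0},
    {"dx": 0, "dy": 0, "dz": 0, "ax": 0, "ay": 0, "az": 0},
    {"dx": 0, "dy": 0, "dz": 0, "ax": 0, "ay": 0, "az": 0},
  ],
)

```text
time_s: 23.68
position: [0.4846, 0.3825, 0.3118]
eef_rot: [-0.796, -2.943, 0.404]
contact_force: [-1.2, -0.4, -5.7]
gripper_width: 0.191
grip_force: 59.7
```

```bash
cat > m.py <<'E'
from h import *
for n in('top','side'):
    c=cam(n)
    cv2.imwrite(f'pics/m_{n}.png',c[0]['color'][:,:,::-1])
    for t in['scrap_billet','scrap_bark','scrap_split','scrap_branch','pan']: print(n,t,[(round(m['confidence'],2),np.round(m['at']).tolist(),int(m['mask'].sum()),ray(*c,m['at'][::-1],.025)[:2].round(3).tolist()) for m in manip.masks_of(n,t)[:3]])
E
python3 m.py; python3 f3.py|head -2
```

```text
top scrap_billet [(0.77, [325.0, 442.0], 412, [0.305, -0.296]), (0.67, [352.0, 221.0], 364, [0.233, 0.259]), (0.64, [202.0, 109.0], 337, [0.611, 0.552])]
top scrap_bark [(0.4, [220.0, 116.0], 79, [0.563, 0.531]), (0.33, [189.0, 288.0], 10751, [0.647, 0.094])]
top scrap_split [(0.57, [199.0, 151.0], 289, [0.617, 0.445]), (0.31, [236.0, 508.0], 1466, [0.532, -0.465])]
top scrap_branch [(0.65, [213.0, 132.0], 345, [0.582, 0.493]), (0.43, [239.0, 153.0], 2940, [0.516, 0.436]), (0.41, [220.0, 497.0], 1496, [0.571, -0.437])]
top pan [(0.81, [244.0, 150.0], 3124, [0.504, 0.444]), (0.38, [300.0, 372.0], 3066, [0.366, -0.119])]
side scrap_billet [(0.97, [442.0, 148.0], 667, [0.62, 0.528]), (0.81, [405.0, 399.0], 681, [0.225, 0.269])]
side scrap_bark [(0.6, [470.0, 182.0], 580, [0.536, 0.544])]
side scrap_split [(0.74, [400.0, 186.0], 809, [0.606, 0.429])]
side scrap_branch [(0.79, [431.0, 187.0], 845, [0.569, 0.482])]
side pan [(0.83, [363.0, 241.0], 8613, [0.551, 0.314])]
[0.48522012 0.38345063 0.31004537] [59.5187999  45.69449556 -0.39834399] [ 0.6   0.7   0.93  2.04 -0.12  1.14]
lip at [0.5223659  0.44550262 0.12561004]
```

All four scraps now show inside the crate. I'll bring the pan back.

```bash
cat > g.py <<'E'
from f import *
G=json.load(open('G.json')); gp=np.array(G[0]); gs=R.from_rotvec(G[1])
o,r=frame('pan_now'); t=r.inv().apply(gp-o); dq=r.inv()*gs
P['pan_t']=[P['pan'][0]-.0003,P['pan'][1]-.002,np.radians(82.8)]
ot,rt=frame('pan_t'); tp=ot+rt.apply(t); tq=rt*dq
E
cat > g1.py <<'E'
from g import *
print('target',tp)
L=(.52,.445,.165)
y=np.degrees(e[0])
a=rows((p,s),[(p+[0,0,.03],s),(*lip(L,y,25),.038),(*lip((.51,.43,.17),60,0),.038),(np.array([.39,.12,.25]),ori(83,0),.038),(np.array([.40,-.12,.24]),ori(83,0),.038),(tp+[-.03,-.015,.10],tq,.038)],ang=.18)
E
python3 g1.py
```

```text
[0.48522012 0.38345063 0.31004537] [59.5187999  45.69449556 -0.39834399] [ 0.6   0.7   0.93  2.04 -0.12  1.14]
target [ 0.5775449  -0.22938043  0.08537903]
[{'dx': -0.004, 'dy': -0.203, 'dz': -0.722}, {'dx': 0.014, 'dy': -0.435, 'dz': 0.365, 'ax': -0.06, 'ay': 0.001, 'az': 0.001}, {'dx': 0.013, 'dy': -0.476, 'dz': 0.311, 'ax': -0.06, 'ay': 0.001}, {'dx': 0.012, 'dy': -0.51, 'dz': 0.251, 'ax': -0.061, 'ay': 0.001, 'az': 0.001}, {'dx': -0.005, 'dy': -0.609, 'dz': 0.489, 'ax': -0.073, 'az': -0.001}, {'dx': -0.003, 'dy': -0.674, 'dz': 0.395, 'ax': -0.072, 'ay': 0.001, 'az': -0.002}, {'dx': -0.001, 'dy': -0.724, 'dz': 0.295, 'ax': -0.073, 'az': -0.001}, {'dx': -0.255, 'dy': -0.625, 'dz': -0.378, 'ay': 0.02, 'az': -0.035}]
[{'dx': -0.196, 'dy': -0.64, 'dz': -0.387, 'ay': 0.02, 'az': -0.034}, {'dx': -0.136, 'dy': -0.651, 'dz': -0.394, 'ay': 0.02, 'az': -0.035}, {'dx': -0.074, 'dy': -0.659, 'dz': -0.397, 'ay': 0.02, 'az': -0.035}, {'dx': -0.012, 'dy': -0.662, 'dz': -0.4, 'ay': 0.02, 'az': -0.035}, {'dx': -0.14, 'dy': -0.751, 'dz': -0.393}, {'dx': -0.139, 'dy': -0.751, 'dz': -0.392}, {'dx': -0.14, 'dy': -0.75, 'dz': -0.393}, {'dx': -0.14, 'dy': -0.751, 'dz': -0.392}]
[{'dx': -0.14, 'dy': -0.751, 'dz': -0.393}, {'dx': -0.139, 'dy': -0.751, 'dz': -0.392}, {'dx': -0.14, 'dy': -0.751, 'dz': -0.393}, {'dx': -0.673, 'dy': -0.495, 'dz': -0.022}, {'dx': -0.673, 'dy': -0.494, 'dz': -0.023, 'az': 0.001}, {'dx': -0.674, 'dy': -0.494, 'dz': -0.022, 'ay': -0.001}, {'dx': -0.674, 'dy': -0.493, 'dz': -0.021, 'ax': 0.001}, {'dx': -0.674, 'dy': -0.493, 'dz': -0.021, 'az': 0.001}]
[{'dx': -0.676, 'dy': -0.492, 'dz': -0.02}]
end [ 0.5476 -0.2444  0.1854] [0.19  2.998 0.801] 25
```

Request:
apply_moves(
  steps=[
    {"dx": 0, "dy": -0.2, "dz": -0.72, "ax": 0, "ay": 0, "az": 0},
    {"dx": 0.01, "dy": -0.435, "dz": 0.365, "ax": -0.06, "ay": 0.001, "az": 0.001},
    {"dx": 0.01, "dy": -0.476, "dz": 0.31, "ax": -0.06, "ay": 0.001, "az": 0},
    {"dx": 0.01, "dy": -0.51, "dz": 0.25, "ax": -0.061, "ay": 0.001, "az": 0.001},
    {"dx": 0, "dy": -0.61, "dz": 0.49, "ax": -0.073, "ay": 0, "az": -0.001},
    {"dx": 0, "dy": -0.674, "dz": 0.395, "ax": -0.072, "ay": 0, "az": -0.002},
    {"dx": 0, "dy": -0.724, "dz": 0.295, "ax": -0.073, "ay": 0, "az": -0.001},
    {"dx": -0.25, "dy": -0.625, "dz": -0.378, "ax": 0, "ay": 0.02, "az": -0.035},
  ],
)

```text
time_s: 25.28
position: [0.4121, 0.2492, 0.2608]
eef_rot: [0.666, 2.932, 0.613]
contact_force: [-1.4, 0.0, -4.7]
gripper_width: 0.193
grip_force: 61.4
```

Request:
apply_moves(
  steps=[
    {"dx": -0.2, "dy": -0.64, "dz": -0.39, "ax": 0, "ay": 0.02, "az": -0.034},
    {"dx": -0.14, "dy": -0.65, "dz": -0.39, "ax": 0, "ay": 0.02, "az": -0.035},
    {"dx": -0.07, "dy": -0.66, "dz": -0.4, "ax": 0, "ay": 0.02, "az": -0.035},
    {"dx": -0.01, "dy": -0.66, "dz": -0.4, "ax": 0, "ay": 0.02, "az": -0.035},
    {"dx": 0, "dy": 0, "dz": 0, "ax": 0, "ay": 0, "az": 0},
  ],
)

```text
time_s: 25.9
position: [0.3983, 0.1289, 0.2824]
eef_rot: [-0.209, -3.05, -0.656]
contact_force: [1.1, 0.5, -6.1]
gripper_width: 0.192
grip_force: 61.3
```

```bash
cat > g2.py <<'E'
from g import *
a=rows((p,s),[(np.array([.40,-.12,.24]),ori(83,0),.038),(tp+[-.03,-.015,.10],tq,.038)],ang=.18)
E
python3 g2.py; python3 m.py | grep -v pan
```

```text
[0.39825522 0.12892894 0.28236871] [82.9456799   5.88566818  2.43538232] [-0.19  0.04 -0.21  1.39  0.42 -0.07]
[{'dx': -0.125, 'dy': -0.864, 'dz': -0.226, 'ax': -0.007, 'ay': -0.003, 'az': -0.002}, {'dx': -0.124, 'dy': -0.861, 'dz': -0.238, 'ax': -0.008, 'ay': -0.002, 'az': -0.001}, {'dx': -0.123, 'dy': -0.857, 'dz': -0.251, 'ax': -0.007, 'ay': -0.003, 'az': -0.002}, {'dx': -0.12, 'dy': -0.855, 'dz': -0.263, 'ax': -0.007, 'ay': -0.002, 'az': -0.002}, {'dx': -0.119, 'dy': -0.851, 'dz': -0.274, 'ax': -0.008, 'ay': -0.003, 'az': -0.002}, {'dx': -0.117, 'dy': -0.847, 'dz': -0.286, 'ax': -0.007, 'ay': -0.002, 'az': -0.001}, {'dx': -0.116, 'dy': -0.843, 'dz': -0.298, 'ax': -0.007, 'ay': -0.003, 'az': -0.002}, {'dx': -0.673, 'dy': -0.494, 'dz': -0.022}]
[{'dx': -0.674, 'dy': -0.495, 'dz': -0.022, 'az': 0.001}, {'dx': -0.674, 'dy': -0.493, 'dz': -0.022, 'ay': -0.001}, {'dx': -0.674, 'dy': -0.493, 'dz': -0.02}, {'dx': -0.675, 'dy': -0.493, 'dz': -0.02}, {'dx': -0.674, 'dy': -0.493, 'dz': -0.021, 'az': 0.001}]
end [ 0.5475 -0.2444  0.1854] [0.19  2.997 0.802] 13
top scrap_billet [(0.86, [324.0, 444.0], 388, [0.309, -0.301]), (0.8, [202.0, 114.0], 287, [0.61, 0.538]), (0.7, [355.0, 220.0], 396, [0.226, 0.261])]
top scrap_bark [(0.82, [232.0, 111.0], 549, [0.532, 0.544])]
top scrap_split [(0.68, [202.0, 157.0], 439, [0.612, 0.428])]
top scrap_branch [(0.88, [217.0, 134.0], 443, [0.572, 0.487])]
side scrap_billet [(0.78, [180.0, 313.0], 200, [0.668, -0.304]), (0.76, [441.0, 153.0], 661, [0.613, 0.523]), (0.66, [406.0, 399.0], 659, [0.224, 0.27])]
side scrap_bark [(0.78, [470.0, 183.0], 607, [0.535, 0.543]), (0.44, [191.0, 242.0], 2534, [0.829, -0.172])]
side scrap_split [(0.94, [398.0, 187.0], 803, [0.606, 0.426]), (0.69, [188.0, 239.0], 2671, [0.844, -0.179])]
side scrap_branch [(0.71, [431.0, 186.0], 800, [0.57, 0.482])]
```

Request:
apply_moves(
  steps=[
    {"dx": -0.12, "dy": -0.86, "dz": -0.23, "ax": -0.007, "ay": -0.003, "az": -0.002},
    {"dx": -0.12, "dy": -0.86, "dz": -0.24, "ax": -0.008, "ay": -0.002, "az": -0.001},
    {"dx": -0.12, "dy": -0.857, "dz": -0.25, "ax": -0.007, "ay": -0.003, "az": -0.002},
    {"dx": -0.12, "dy": -0.855, "dz": -0.26, "ax": -0.007, "ay": -0.002, "az": -0.002},
    {"dx": -0.12, "dy": -0.85, "dz": -0.274, "ax": -0.008, "ay": -0.003, "az": -0.002},
    {"dx": -0.12, "dy": -0.847, "dz": -0.286, "ax": -0.007, "ay": -0.002, "az": -0.001},
    {"dx": -0.12, "dy": -0.843, "dz": -0.298, "ax": -0.007, "ay": -0.003, "az": -0.002},
    {"dx": -0.67, "dy": -0.494, "dz": -0.022, "ax": 0, "ay": 0, "az": 0},
  ],
)

```text
time_s: 27.5
position: [0.4245, -0.1407, 0.2308]
eef_rot: [0.184, 2.997, 0.803]
contact_force: [2.4, 0.3, -4.9]
gripper_width: 0.189
grip_force: 61.5
```

Request:
apply_moves(
  steps=[
    {"dx": -0.67, "dy": -0.49, "dz": -0.02, "ax": 0, "ay": 0, "az": 0.001},
    {"dx": -0.67, "dy": -0.49, "dz": -0.02, "ax": 0, "ay": -0.001, "az": 0},
    {"dx": -0.67, "dy": -0.49, "dz": -0.02, "ax": 0, "ay": 0, "az": 0},
    {"dx": -0.67, "dy": -0.49, "dz": -0.02, "ax": 0, "ay": 0, "az": 0},
    {"dx": -0.67, "dy": -0.49, "dz": -0.02, "ax": 0, "ay": 0, "az": 0.001},
    {"dx": 0, "dy": 0, "dz": 0, "ax": 0, "ay": 0, "az": 0},
  ],
)

```text
time_s: 28.25
position: [0.5482, -0.2423, 0.1839]
eef_rot: [0.188, 2.997, 0.804]
contact_force: [-1.9, 0.1, -4.9]
gripper_width: 0.194
grip_force: 61.3
```

```bash
cat > g3.py <<'E'
from g import *
print('err',p-tp,(s.inv()*tq).as_rotvec())
a=rows((p,s),[(tp+[0,-.004,.05],tq,.03),(tp+[0,0,.004],tq,.02)],ang=.18)
E
python3 g3.py
```

```text
[ 0.54821561 -0.24229096  0.18394837] [ 8.28192223e+01 -5.58776263e-02 -4.63408500e-02] [-0.76  0.6   0.31  1.6   0.42 -0.71]
err [-0.02932928 -0.01291053  0.09856934] [ 0.0020375  -0.00095937  0.00108607]
[{'dx': -0.349, 'dy': -0.169, 'dz': 0.604, 'ax': 0.001}, {'dx': -0.35, 'dy': -0.168, 'dz': 0.604, 'az': 0.001}, {'dx': 0.004, 'dy': -0.163, 'dz': 0.349}, {'dx': 0.005, 'dy': -0.162, 'dz': 0.349}, {'dx': 0.004, 'dy': -0.163, 'dz': 0.348}]
end [ 0.5775 -0.2294  0.0894] [0.191 2.998 0.802] 5
```

Request:
apply_moves(
  steps=[
    {"dx": -0.35, "dy": -0.17, "dz": 0.6, "ax": 0.001, "ay": 0, "az": 0},
    {"dx": -0.35, "dy": -0.17, "dz": 0.6, "ax": 0, "ay": 0, "az": 0.001},
    {"dx": 0, "dy": -0.16, "dz": 0.35, "ax": 0, "ay": 0, "az": 0},
    {"dx": 0, "dy": -0.16, "dz": 0.35, "ax": 0, "ay": 0, "az": 0},
    {"dx": 0, "dy": -0.16, "dz": 0.35, "ax": 0, "ay": 0, "az": 0},
    {"dx": 0, "dy": 0, "dz": 0, "ax": 0, "ay": 0, "az": 0},
  ],
)

```text
time_s: 29.0
position: [0.5765, -0.2279, 0.091]
eef_rot: [0.191, 2.997, 0.803]
contact_force: [0.7, 0.5, -2.3]
gripper_width: 0.191
grip_force: 60.9
```

```bash
python3 - <<'E'
from g import *
print('err',p-tp); rows((p,s),[(tp,tq)])
c,f,T=cam('top'); ry=s*PT.inv(); o=p-ry.apply(t)
print(proj(c,f,T,o+ry.apply(np.array([(75,-100,37),(-75,-100,41),(-75,100,41),(75,100,37)])/1000)).round(1).tolist(), 'orig',[(225+u/3.8,125+v/3.8) for u,v in[(468,165),(692,192),(652,490),(425,457)]])
cv2.imwrite('pics/end_top0.png',c['color'][:,:,::-1])
E
```

```text
[ 0.57653062 -0.22794784  0.09104244] [8.26960568e+01 4.97411430e-03 7.39275106e-03] [-0.72  0.67  0.18  1.39  0.43 -0.66]
err [-0.00101428  0.0014326   0.00566341]
[{'dx': -0.03, 'dy': -0.099, 'dz': 0.106, 'az': -0.001}]
end [ 0.5776 -0.2294  0.0854] [0.188 2.997 0.803] 1
[[348.3, 167.9], [407.4, 175.6], [397.2, 254.2], [337.6, 246.2]] orig [(348.1578947368421, 168.42105263157896), (407.10526315789474, 175.5263157894737), (396.57894736842104, 253.94736842105263), (336.8421052631579, 245.26315789473685)]
```

Request:
apply_moves(
  steps=[
    {"dx": -0.02, "dy": -0.05, "dz": 0.06, "ax": 0, "ay": 0, "az": 0},
    {"dx": 0, "dy": 0, "dz": 0, "ax": 0, "ay": 0, "az": 0},
  ],
)

```text
time_s: 29.3
position: [0.5778, -0.2293, 0.0888]
eef_rot: [0.19, 2.997, 0.8]
contact_force: [-1.6, -2.8, 2.5]
gripper_width: 0.193
grip_force: 61.7
```

Request:
apply_moves(
  steps=[
    {"dx": -0.01, "dy": -0.04, "dz": 0.05, "ax": 0, "ay": 0, "az": 0},
    {"dx": 0, "dy": 0, "dz": 0, "ax": 0, "ay": 0, "az": 0},
  ],
)

```text
time_s: 29.55
position: [0.5782, -0.2298, 0.0861]
eef_rot: [0.19, 2.997, 0.8]
contact_force: [-1.6, -3.2, 4.7]
gripper_width: 0.19
grip_force: 62.7
```

Request:
apply_moves(
  claw=1,
  steps=[
    {"dx": 0, "dy": 0, "dz": 0, "ax": 0, "ay": 0, "az": 0},
    {"dx": 0, "dy": 0, "dz": 0, "ax": 0, "ay": 0, "az": 0},
    {"dx": 0, "dy": 0, "dz": 0, "ax": 0, "ay": 0, "az": 0},
    {"dx": 0, "dy": 0, "dz": 0, "ax": 0, "ay": 0, "az": 0},
    {"dx": 0, "dy": 0, "dz": -0.7, "ax": 0, "ay": 0, "az": 0},
    {"dx": 0, "dy": 0, "dz": -0.9, "ax": 0, "ay": 0, "az": 0},
    {"dx": 0, "dy": 0, "dz": -0.9, "ax": 0, "ay": 0, "az": 0},
    {"dx": 0, "dy": 0, "dz": -0.9, "ax": 0, "ay": 0, "az": 0},
  ],
)

```text
time_s: 30.55
position: [0.5691, -0.2971, 0.2048]
eef_rot: [0.19, 2.998, 0.801]
contact_force: [-0.2, -0.5, -0.1]
gripper_width: 1.004
grip_force: 0.0
```

Request:
apply_moves(
  steps=[
    {"dx": 0.7, "dy": 0, "dz": -0.2, "ax": 0, "ay": 0, "az": 0},
    {"dx": 0.8, "dy": 0, "dz": -0.2, "ax": 0, "ay": 0, "az": 0},
    {"dx": 0.8, "dy": 0, "dz": -0.2, "ax": 0, "ay": 0, "az": 0},
    {"dx": 0.8, "dy": 0, "dz": 0, "ax": 0, "ay": 0, "az": 0},
    {"dx": 0, "dy": 0, "dz": 0, "ax": 0, "ay": 0, "az": 0},
  ],
)

```text
time_s: 31.18
position: [0.4435, -0.2928, 0.2251]
eef_rot: [0.193, 2.997, 0.8]
contact_force: [0.4, -0.1, 0.4]
gripper_width: 1.003
grip_force: 0.0
```

```bash
python3 - <<'E'
from h import *
a=cam('top')[0]['color'][100:300,80:560,::-1]
cv2.imwrite('pics/end.png',cv2.resize(a,None,fx=1.66,fy=1.66,interpolation=cv2.INTER_CUBIC))
E
```

```text
(no output)
```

View pics/end.png

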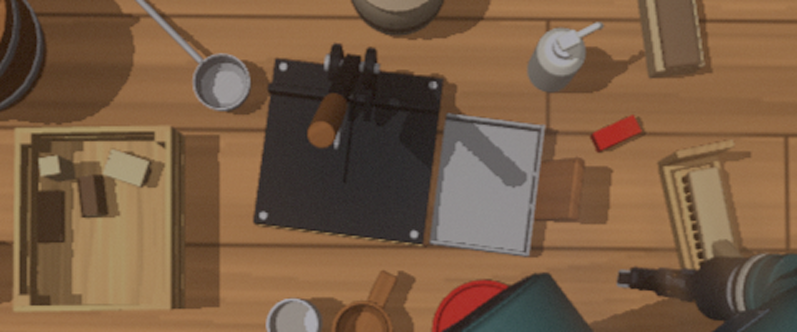

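The four scraps lie in the crate, at about (50,165), (92,195), (128,167) and (50,215). The empty pan is back by the bed at (487,183) and the brush stands in its holder at (710,215), so I'm handing in.

```bash
python3 -c "
from rig import manip
print(manip.sign_off())"
```

```text
the job is handed in; nothing more can be done
None
```

I handed the job in at about 31 s: all four scraps are in the crate, the brush is back in its holder, and the empty pan is within a few mm of where it stood by the cutter, with no verdict returned.

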